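# Open the block heater and load the bottle

### The arm

A 6-joint arm with a two-finger parallel gripper is mounted at the origin on the work surface. World frame = base frame: x ahead of the robot, y to its left, z up, the work surface at z = 0. Lengths are in m, angles in degrees, forces in N, time in s.
With the tool pointing down it reaches from about 0.35 to 0.875 m from the base axis. Payload 4.2 kg.
Tool frame: the origin (TCP) lies at the very end of the fingers, on their centre line; the grasp point (between the pads) lies 19 mm behind it; z points along the fingers, x is the direction in which the jaws open and shut, and the axes are right-handed (so a half turn about z gives the same grasp; the last joint's range is limited). The gripper opens to 87 mm and grips with 3 to 60 N. Pads are 19 mm wide; open, the fingers measure 117 mm over their backs; the gripper's body (75 mm by 190 mm) begins 51 mm behind the grasp point.
Start: joints at [78.931, 22.042, 0.453, 0, -68.411, -14.817], TCP at [0.273, 0.562, 0.223] pointing down, gripper open.
Joint ranges: [-179.83, 179.83], [-69.29, 118.12], [-61.27, 80.66], [-181.25, 117.63], [-171.15, -9.14], [-177.46, 177.46]. Speed limits (degrees/s): [159.86, 159.86, 180, 180, 180, 180].

### API

Orientations are given as a 3x3 rotation matrix whose columns are the frame's x, y, z axes.
In Python, from station import r gives the robot as it stands.
- The arm moves only by the tool move_arm, never from a script. Its argument "series" is a list that holds one entry, the list of rows, each a list of 7 numbers: the shift along the tool's x, y, z in cm, then the turn, a rotation vector about the tool's x, y, z in degrees, then the opening, from -1 (shut) to 1 (fully open). In form: [[[dx, dy, dz, wx, wy, wz, fingers], ...]]. A call has 1 to 12 rows; each row shifts and turns the commanded pose from where the row before left it, along the tool's axes as they then stand; what a row does not reach is not made up. A row lasts 1/8 s, in which the tool goes at most 62.5 mm and 10.7 degrees, less where a joint would pass 70% of its speed; a pose out of reach is approached as far as the arm can. A call is refused whole if a number of a shift passes 6.25 or a number of a turn 10.7, either way. A call with a gripper value outside its range is refused whole. The fingers move at their own pace and stop on an object; the grip force is fixed at half the most. Time passes only in rows, so rows that do not move let the fingers close. It gives the time, the measured TCP pose, the force and the opening at its end, in the units of the state.
- r.sense(): the state, without advancing time (a new reading comes with each control period).
- r.capture(name): name is "scene" or "side" or "wrist"; returns a dict with "color" (384x512x3 uint8, blue, green, red), "fx", "fy", "cx", "cy" (pixels), "D" ([k1, k2, p1, p2, k3] as OpenCV has them; the pictures are not rectified), "rvec" (rotation vector, rad) and "tvec" (3), from world to camera coordinates, as OpenCV has them; the wrist camera has in their place "tool_from_camera" (4x4, takes a point from camera to tool coordinates, whose origin is the TCP and whose axes are the tool frame's). Camera axes: x right, y down, z forward; pixel columns grow to the right and rows downward; lengths in m; the calibration is good to about 2 mm. A picture is of the moment at which its call begins: read the wrist's pose just before it. There is no depth.
- r.finish_job(): hands the job in, once; it reports no verdict.
The state is a dict: "time_s": time; "joints": joint angles; "joint_velocities": joint speeds; "effort": joint torques, N m; "tcp_pos": TCP position; "ee_rot": TCP orientation; "wrist_force": force on the tool from outside, world axes, zero at the start; "moment": the same for the moment, N m; "gripper_width": opening from 0.0 (shut) to 1.0 (fully open).
Only numpy, scipy, OpenCV 4.12 (cv2) and the standard library are available. Lean on these libraries where they do the work, as an engineer would, in place of code of your own. Each camera call takes 0.05 s, during which the arm holds its last target.

### The job

Swing the hood of the block heater up past its balance point, without flinging it, so that it stays open by itself; then seat the small amber bottle upright and fully home in the well of the metal block. The well is not quite where it is expected, so feel for it gently: do not press hard with the hand on the heater or with the glass bottle on the block. Leave the jar, the beaker and the timer where they are.

Things in the scene. Friction and masses are not known exactly. Their poses are not given: they have to be found in the camera images.
- heater: White bench block heater, fixed: case 200 (x) x 220 (y) x 85 mm high. Origin under its centre on the bench; x points from front panel and tab to the hinge side, roughly to the robot's left; y roughly to the robot; z up. In it, level with the rim (85 mm up), lies a flat aluminium block 105 x 110 mm with one well. The block is clamped somewhere along a track along y, so the well is NOT at a measured place (see well_mid).
- lid (a joint): Hinge of the hood, rad: 0 shut, grows as the hood swings up and over to the robot's left, hard stop at 1.75. The hood (white shell 200 x 216 mm, 60 mm high, 0.3 to 0.55 kg) falls shut below its balance point near 1.2 rad; beyond it, it falls slowly open to the stop and stays. Lifting at the tab takes 1.5 to 4 N.
- lid_tab (a point): Middle of the lower front edge of the hood's grey tab, the place to push up from below. The tab is 50 mm wide (y), 8 mm thick and stands 30 mm out from the front of the shut hood, with free space below it. Shut, this point is 95 mm above the bench; it lies 230 mm from the hinge line, measured along the hood, and 10 mm above the hood's rim plane.
- lid_hinge (a point): Middle of the hinge line of the hood, on the far rim of the case, 85 mm above the bench; the line runs along the heater's y axis.
- well_mid (a point): Point on the heater level with the block's top, mid-way in the well's range: the well's mouth centre lies on the line through this point along the heater's y axis, up to 15 mm to either side, unmeasured. The well is a round blind hole, 31 mm in diameter with a 1.5 mm bevel, 30 mm deep; the block around it is flat and does not move.
- vial_mid (a point): Centre (half-way up, on the axis) of the small amber glass bottle with white cap to be loaded: diameter 28 mm, 85 mm tall, foot edge bevelled 1.5 mm; straight-sided up to 66 mm, cap 25 mm wide; 55 to 100 g. z points to its cap. It stands on the bench right of the heater and is the slimmer and taller of the two amber containers.
- vial: The same bottle; origin at the centre of its foot.
- jar: Bystander: squat amber jar with label, 52 mm wide, 72 mm tall. It stands 130 to 190 mm from the bottle; which of the two is nearer the robot varies. Origin at the centre of its underside.
- beaker: Bystander: clear beaker, 68 mm wide, 85 mm tall, beyond the heater's hinge side. Origin at the centre of its underside.
- timer: Bystander: white timer box 70 x 90 x 45 mm, beyond the heater's hinge side. Origin at the centre of its underside.
Things that resemble listed ones, but are neither listed nor needed, are in the scene too. Leave any purple look-alike of the vial alone.

How it is judged:
By the outcome, as a careful person would: the job done as asked, in the order asked, and still so for the second after the job is handed in, with the robot touching nothing.
It also fails if it takes over 72 s, if anything falls off the work surface, if the arm or the gripper's body presses on something with over 40 N, if the wrist force passes 120 N, or if a joint passes its speed limit or range.

## Working session

There is one attempt and no reset: what is moved stays moved. The work goes in short steps, Python scripts to look and compute and a tool call to move; the robot and the scene stay as the last step left them, time stands still between calls to the robot, and variables do not carry over. Pictures are saved under pics/ and viewed, and the job is handed in when it is done.

Besides the shell and the picture viewer there is one more tool, called as name(argument=value, ...), one argument or row to a line, values as JSON. move_arm: Moves the arm, as the interface text tells. Its arguments: {"type":"object","properties":{"series":{"type":"array","items":{"type":"array","items":{"type":"array","items":{"type":"number"}}}}},"required":["series"]}

```bash
ls -la; mkdir -p pics; python3 - <<'E'
from station import r
import cv2
s=r.sense()
for k,v in s.items(): print(k,v)
for n in ["scene","side","wrist"]:
    c=r.capture(n); cv2.imwrite(f"pics/{n}0.png",c["color"])
    print(n,{k:v for k,v in c.items() if k!="color"})
E
```

```text
total 12
drwxr-xr-x  3 agent agent 4096 Dec  7 04:37 .
drwxr-xr-x 23 root  root  4096 Dec  7 04:36 ..
drwxr-xr-x  2 agent agent 4096 Dec  7 04:37 pics
time_s 0.0
joints [ 7.89310028e+01  2.20915517e+01  3.78359076e-01 -2.89100494e-02
 -6.84144036e+01 -1.48154825e+01]
joint_velocities [ 0.00901932  0.01641775 -0.03421583  0.05144653 -0.03359339 -0.02722686]
effort [-9.33437263e-05 -3.90663171e+01  1.87407535e+01  4.21981484e+00
  1.09972403e-02 -2.00363788e-04]
tcp_pos [0.27257407 0.56173009 0.22144182]
ee_rot [[-4.36724560e-01 -8.99594837e-01 -8.88010830e-04]
 [-8.99592404e-01  4.36725447e-01 -2.09542028e-03]
 [ 2.27284619e-03 -1.16273701e-04 -9.99997410e-01]]
wrist_force [-0.57273448 -0.26192714  0.60957849]
moment [-0.01297469 -0.01595451 -0.02586651]
gripper_width 0.9962998212482953
scene {'fx': 390.6653995982029, 'fy': 390.6653995982029, 'cx': 255.49731569712824, 'cy': 188.74339835012302, 'D': array([-0.05406063,  0.        ,  0.        ,  0.        ,  0.        ]), 'rvec': array([ 1.20289443,  2.44143615, -0.87661616]), 'tvec': array([ 0.2916545 , -0.31564926,  1.55097877])}
side {'fx': 465.8356664097973, 'fy': 465.8356664097973, 'cx': 250.01544427840312, 'cy': 190.35576485628644, 'D': array([0.01256557, 0.        , 0.        , 0.        , 0.        ]), 'rvec': array([ 2.23907596, -0.6208194 ,  0.29859227]), 'tvec': array([-0.43456566,  0.28285258,  0.96979459])}
wrist {'fx': 297.4154297390073, 'fy': 297.4154297390073, 'cx': 257.5717708068081, 'cy': 193.98797479801115, 'D': array([0.01511251, 0.        , 0.        , 0.        , 0.        ]), 'tool_from_camera': array([[ 9.99999922e-01, -2.32748815e-04, -3.19879055e-04,
        -4.10092384e-04],
       [ 3.09453526e-04,  9.63970708e-01,  2.66008231e-01,
        -7.27123026e-02],
       [ 2.46440938e-04, -2.66008309e-01,  9.63970704e-01,
        -1.61645254e-01],
       [ 0.00000000e+00,  0.00000000e+00,  0.00000000e+00,
         1.00000000e+00]])}
```

View pics/scene0.png

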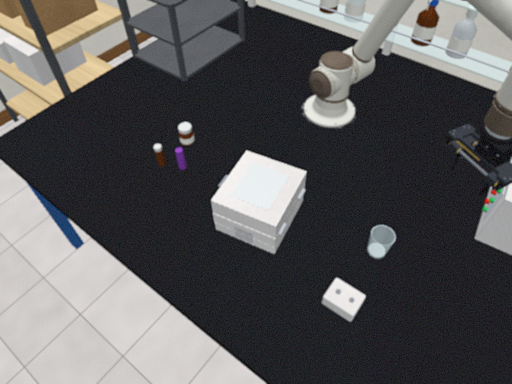

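View pics/side0.png

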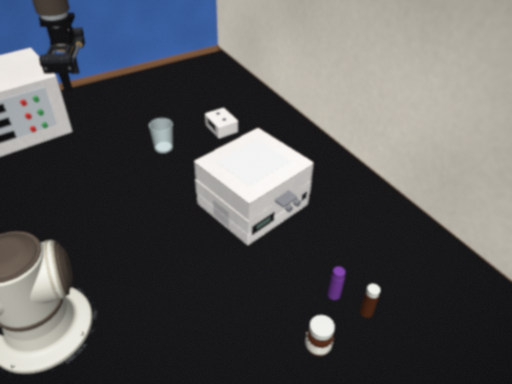

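View pics/wrist0.png

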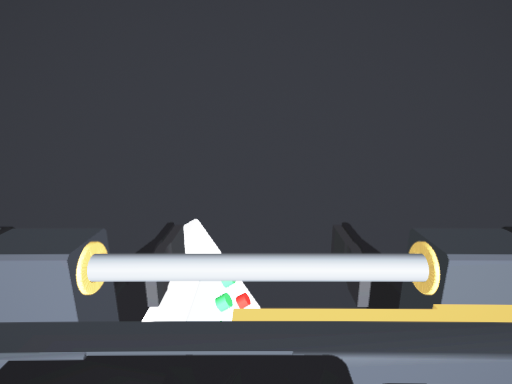

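The scene camera shows the heater at about (260,200), its tab at (222,182), the amber vial at (159,155), the purple look-alike at (181,159) and the jar at (186,133). The side camera shows the vial at (371,300), purple at (337,284), jar at (320,335) and tab at (287,200). Next I'll zoom in for the corners.

```bash
cat > h.py <<'E'
import numpy as np, cv2
from station import r
def cap(n):
    c=r.capture(n); c["K"]=np.array([[c["fx"],0,c["cx"]],[0,c["fy"],c["cy"]],[0,0,1]]); 
    if n=="wrist":
        s=c["s"]=r.sense(); T=np.eye(4);T[:3,:3]=s["ee_rot"];T[:3,3]=s["tcp_pos"]
        M=np.linalg.inv(T@c["tool_from_camera"]); c["R"]=M[:3,:3];c["t"]=M[:3,3]
    else:
        c["R"]=cv2.Rodrigues(c["rvec"])[0]; c["t"]=c["tvec"]
    return c
def ray(c,uv):
    p=cv2.undistortPoints(np.array([[uv]],float),c["K"],c["D"])[0,0]
    o=-c["R"].T@c["t"]; d=c["R"].T@np.array([p[0],p[1],1.]); return o,d/np.linalg.norm(d)
def onz(c,uv,z):
    o,d=ray(c,uv); return o+d*(z-o[2])/d[2]
def proj(c,P):
    return cv2.projectPoints(np.array(P,float).reshape(-1,3),cv2.Rodrigues(c["R"])[0],c["t"],c["K"],c["D"])[0][:,0]
def tri(cs,uvs):
    A=np.zeros((3,3));b=np.zeros(3);L=[]
    for c,uv in zip(cs,uvs):
        o,d=ray(c,uv);P=np.eye(3)-np.outer(d,d);A+=P;b+=P@o;L.append((o,d))
    x=np.linalg.solve(A,b)
    return x,[np.linalg.norm((np.eye(3)-np.outer(d,d))@(x-o)) for o,d in L]
def zoom(c,x0,y0,w,h,f,fn):
    cv2.imwrite(fn,cv2.resize(c["color"][y0:y0+h,x0:x0+w],None,fx=f,fy=f,interpolation=cv2.INTER_CUBIC))
E
python3 - <<'E'
from h import *
a=cap("scene");b=cap("side")
zoom(a,200,140,120,110,5,"pics/sz.png");zoom(b,185,120,140,120,5,"pics/dz.png")
zoom(a,140,110,70,70,8,"pics/sv.png");zoom(b,295,250,100,110,5,"pics/dv.png")
E
```

```text
(no output)
```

View pics/sz.png

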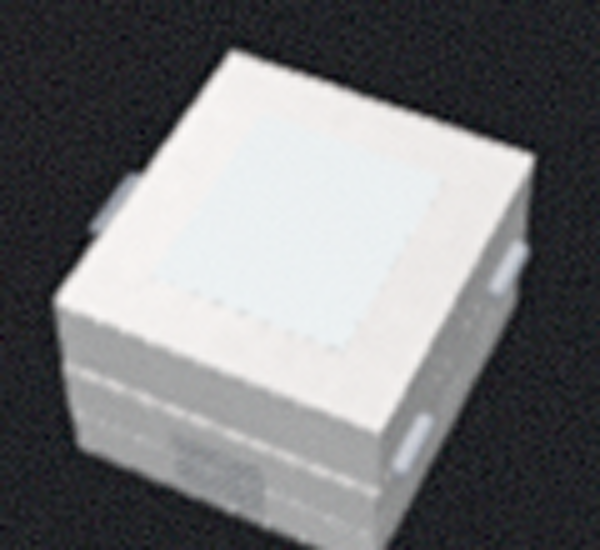

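View pics/dz.png

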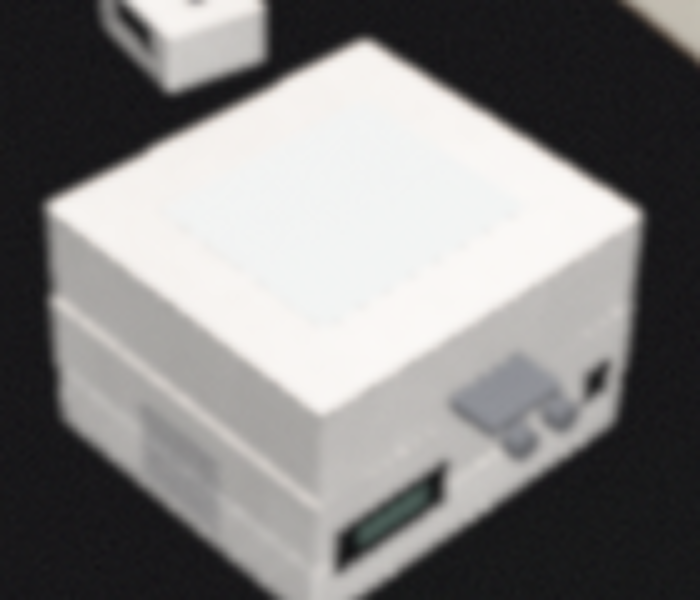

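View pics/sv.png

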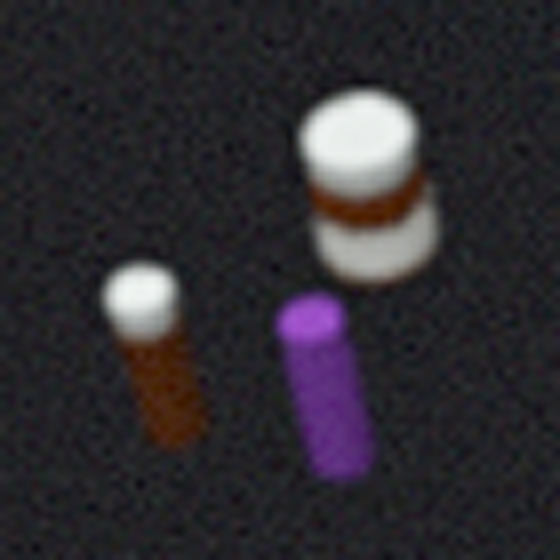

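View pics/dv.png

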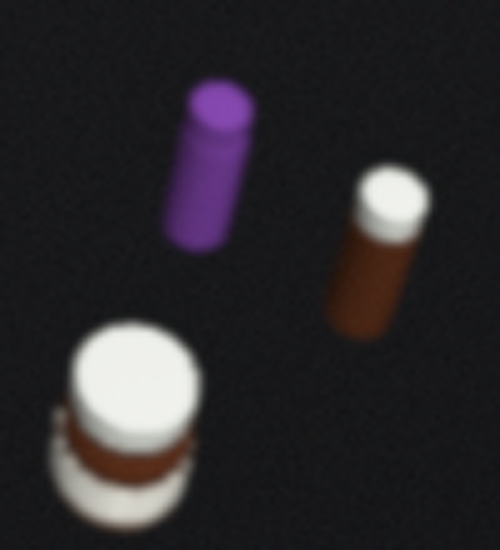

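```bash
cat > m1.py <<'E'
from h import *
a=cap("scene");b=cap("side")
S=lambda p:(200+(p[0]+.5)/5-.5,140+(p[1]+.5)/5-.5)
D=lambda p:(185+(p[0]+.5)/5-.5,120+(p[1]+.5)/5-.5)
SV=lambda p:(140+(p[0]+.5)/8-.5,110+(p[1]+.5)/8-.5)
DV=lambda p:(295+(p[0]+.5)/5-.5,250+(p[1]+.5)/5-.5)
pairs=[((233,50),(322,415)),((533,155),(47,205)),((380,432),(365,38)),((57,300),(642,212))]
C=[]
for s,d in pairs:
    x,e=tri([a,b],[S(s),D(d)]);print(x.round(4),np.round(e,4),onz(a,S(s),.145).round(4),onz(b,D(d),.145).round(4)); C.append((onz(a,S(s),.145)+onz(b,D(d),.145))/2)
C=np.array(C)
for i in range(4): print("edge",np.linalg.norm(C[i]-C[(i+1)%4]))
ctr=C.mean(0);print("ctr",ctr)
ex=(C[1]+C[2]-C[0]-C[3])[:2];ey=(C[0]+C[1]-C[2]-C[3])[:2]
print("x ang",np.degrees(np.arctan2(ex[1],ex[0])),"y ang",np.degrees(np.arctan2(ey[1],ey[0])))
print("vial", [onz(a,SV((140,281)),.085).round(4),onz(b,DV((394,192)),.085).round(4)])
print("vialtri", tri([a,b],[SV((140,281)),DV((394,192))]))
print("purple", tri([a,b],[SV((312,318)),DV((221,104))]))
print("jar", tri([a,b],[SV((360,130)),DV((136,378))]))
print("vial foot",onz(a,SV((180,440)),0),onz(b,DV((357,330)),0))
# tab upper front edge at z .103
for p in [(450,402),(500,440),(560,400)]: print("tab",onz(b,D(p),.103).round(4))
print("knobs",onz(b,D((520,445)),.06),onz(b,D((565,418)),.06))
E
python3 m1.py
```

```text
[ 0.4845 -0.0286  0.1457] [0.0016 0.0016] [ 0.4827 -0.0282  0.145 ] [ 0.486  -0.0292  0.145 ]
[0.4457 0.1683 0.1464] [0.0008 0.0008] [0.4438 0.1681 0.145 ] [0.4468 0.169  0.145 ]
[0.6589 0.2115 0.1471] [0.0008 0.0008] [0.657  0.2112 0.145 ] [0.661  0.2133 0.145 ]
[0.697  0.0153 0.1464] [0.0019 0.0019] [0.6949 0.0158 0.145 ] [0.6996 0.0154 0.145 ]
edge 0.2010398159107153
edge 0.21814137716466803
edge 0.20037501125782603
edge 0.21749198323095636
ctr [0.5714708  0.09193877 0.145     ]
x ang 101.09703138368658 y ang -168.34957473950573
vial [array([ 0.6006, -0.3236,  0.085 ]), array([ 0.6072, -0.3204,  0.085 ])]
vialtri (array([ 0.6035656 , -0.32129296,  0.08874951]), [np.float64(0.001335932824188283), np.float64(0.0013359328241881953)])
purple (array([ 0.57362425, -0.24899159,  0.08601825]), [np.float64(0.001159249881432405), np.float64(0.0011592498814325565)])
jar (array([ 0.4681823 , -0.32805329,  0.07234955]), [np.float64(0.0015429391365986804), np.float64(0.0015429391365988942)])
vial foot [ 0.60974984 -0.3138432   0.        ] [ 0.6009383 -0.327998   0.       ]
tab [ 0.5671 -0.0151  0.103 ]
tab [ 0.5729 -0.0488  0.103 ]
tab [ 0.6135 -0.0407  0.103 ]
knobs [ 0.60714777 -0.02174146  0.06      ] [ 0.63787036 -0.01725743  0.06      ]
```

```bash
cat >> h.py <<'E'
from scipy.spatial.transform import Rotation as Ro
H0=np.array([.5715,.092,0]);th=np.radians(101.35)
ex=np.array([np.cos(th),np.sin(th),0]);ey=np.array([-np.sin(th),np.cos(th),0]);ez=np.array([0,0,1.])
def hp(x,y,z): return H0+x*ex+y*ey+z*ez
def tool(pitch): # tool x=-ey, z=pitch deg below +ex, camera up
    p=np.radians(pitch);z=np.cos(p)*ex-np.sin(p)*ez;x=-ey;return np.stack([x,np.cross(z,x),z],1)
def plan(p1,R1,n,spin=None,g=-1,s=None):
    s=s or r.sense();p0=np.array(s["tcp_pos"]);R0=np.array(s["ee_rot"])
    w=Ro.from_matrix(R0.T@R1).as_rotvec()
    if spin is not None and np.dot(w,spin)<0: w=w-2*np.pi*w/np.linalg.norm(w)
    W=np.degrees(w)/n;R=R0.copy()
    for i in range(n):
        d=R.T@((p1-p0)/n)*100
        print([*[round(float(v),2) for v in d],*[round(float(v),2) for v in W],g]);R=R@Ro.from_rotvec(np.radians(W)).as_matrix()
def st():
    s=r.sense();print("t",round(s["time_s"],2),"p",np.round(s["tcp_pos"],4),"F",np.round(s["wrist_force"],1),"M",np.round(s["moment"],2),"g",round(s["gripper_width"],3),"j",np.round(s["joints"],1));print(np.round(s["ee_rot"],3).tolist());return s
E
python3 - <<'E'
from h import *
print(hp(-.13,0,.095),ex)
plan(hp(-.22,0,.34),tool(90),24,spin=np.array([0,0,1.]))
E
```

```text
[ 0.59708424 -0.03545763  0.095     ] [-0.19680182  0.98044329  0.        ]
[1.95, -2.53, -0.49, -0.0, 0.0, 9.7, -1]
[1.5, -2.82, -0.49, -0.0, 0.0, 9.7, -1]
[1.0, -3.03, -0.49, -0.0, 0.0, 9.7, -1]
[0.47, -3.16, -0.49, -0.0, 0.0, 9.7, -1]
[-0.07, -3.19, -0.49, -0.0, 0.0, 9.7, -1]
[-0.6, -3.14, -0.49, -0.0, 0.0, 9.7, -1]
[-1.12, -2.99, -0.49, -0.0, 0.0, 9.7, -1]
[-1.61, -2.76, -0.49, -0.0, 0.0, 9.7, -1]
[-2.05, -2.45, -0.49, -0.0, 0.0, 9.7, -1]
[-2.43, -2.07, -0.49, -0.0, 0.0, 9.7, -1]
[-2.75, -1.63, -0.49, -0.0, 0.0, 9.7, -1]
[-2.98, -1.14, -0.49, -0.0, 0.0, 9.7, -1]
[-3.13, -0.62, -0.49, -0.0, 0.0, 9.7, -1]
[-3.19, -0.09, -0.49, -0.0, 0.0, 9.7, -1]
[-3.16, 0.45, -0.49, -0.0, 0.0, 9.7, -1]
[-3.04, 0.98, -0.49, -0.0, 0.0, 9.7, -1]
[-2.83, 1.48, -0.49, -0.0, 0.0, 9.7, -1]
[-2.54, 1.93, -0.49, -0.0, 0.0, 9.7, -1]
[-2.18, 2.33, -0.49, -0.0, 0.0, 9.7, -1]
[-1.76, 2.67, -0.49, -0.0, 0.0, 9.7, -1]
[-1.28, 2.93, -0.49, -0.0, 0.0, 9.7, -1]
[-0.77, 3.1, -0.49, -0.0, 0.0, 9.7, -1]
[-0.24, 3.18, -0.49, -0.0, 0.0, 9.7, -1]
[0.3, 3.18, -0.49, -0.0, 0.0, 9.7, -1]
```

move_arm(
  series=[
    [[1.9,-2.5,-1.0,0,0,9.7,-1],[1.5,-2.8,-1.0,0,0,9.7,-1],[1.0,-3.0,-1.0,0,0,9.7,-1],[0.5,-3.2,-1.0,0,0,9.7,-1],[-0.1,-3.2,-1.0,0,0,9.7,-1],[-0.6,-3.1,-1.0,0,0,9.7,-1],[-1.1,-3.0,-1.0,0,0,9.7,-1],[-1.6,-2.8,-1.0,0,0,9.7,-1],[-2.0,-2.4,-1.0,0,0,9.7,-1],[-2.4,-2.1,-1.0,0,0,9.7,-1],[-2.7,-1.6,-1.0,0,0,9.7,-1],[-3.0,-1.1,-1.0,0,0,9.7,-1]],
  ],
)

```text
time_s: 1.85
tcp_pos: [0.4427, 0.2196, 0.3431]
ee_rot: [[-0.607, 0.794, 0.0], [0.794, 0.607, 0.0], [0.0, 0.0, -1.0]]
wrist_force: [0.3, 0.5, 0.3]
gripper_width: 0.007
```

move_arm(
  series=[
    [[-3.1,-0.6,0,0,0,9.7,-1],[-3.2,-0.1,0,0,0,9.7,-1],[-3.2,0.5,0,0,0,9.7,-1],[-3.0,1.0,0,0,0,9.7,-1],[-2.8,1.5,0,0,0,9.7,-1],[-2.5,1.9,0,0,0,9.7,-1],[-2.2,2.3,0,0,0,9.7,-1],[-1.8,2.7,0,0,0,9.7,-1],[-1.3,2.9,0,0,0,9.7,-1],[-0.8,3.1,0,0,0,9.7,-1],[-0.2,3.2,0,0,0,9.7,-1],[0.3,3.2,0,0,0,9.7,-1]],
  ],
)

```text
time_s: 3.35
tcp_pos: [0.6138, -0.1231, 0.3425]
ee_rot: [[0.982, 0.191, -0.0], [0.191, -0.982, 0.0], [-0.0, -0.0, -1.0]]
wrist_force: [0.0, -0.2, 0.2]
gripper_width: 0.006
```

```bash
python3 - <<'E'
from h import *
s=st();print(s["ee_rot"].T@0 if 0 else tool(90).round(3).tolist())
c=cap("wrist");cv2.imwrite("pics/w1.png",c["color"])
p=tool(35)
# finger contact: finger face 10mm above axis; tip 20 mm past tab edge -> approach 12 mm clear
for clear in (.015,.0):
    n=-p[:,1]; e=hp(-.13,0,.095); print("tip tgt",clear,e-n*(.0095+clear)+p[:,2]*.02)
print("pre",)
e=hp(-.13,0,.095)+p[:,1]*(.03)-p[:,2]*.04;print(e);plan(e,p,24)
E
```

```text
t 3.35 p [ 0.6138 -0.1231  0.3425] F [ 0.  -0.2  0.2] M [-0.03 -0.15 -0.08] g 0.006 j [   3.4   19.2   13.1   -0.   -83.9 -172.5]
[[0.982, 0.191, -0.0], [0.191, -0.982, 0.0], [-0.0, -0.0, -1.0]]
[[0.98, 0.197, -0.0], [0.197, -0.98, 0.0], [-0.0, -0.0, -1.0]]
tip tgt 0.015 [ 0.59662561 -0.03317278  0.06345925]
tip tgt 0.0 [ 0.59493239 -0.0247374   0.07574653]
pre
[ 0.60691909 -0.08445369  0.0933685 ]
[-0.0, -0.18, 1.03, 2.29, -0.01, -0.03, -1]
[-0.0, -0.14, 1.04, 2.29, -0.01, -0.03, -1]
[0.0, -0.09, 1.05, 2.29, -0.01, -0.03, -1]
[0.0, -0.05, 1.05, 2.29, -0.01, -0.03, -1]
[0.0, -0.01, 1.05, 2.29, -0.01, -0.03, -1]
[0.0, 0.03, 1.05, 2.29, -0.01, -0.03, -1]
[0.0, 0.07, 1.05, 2.29, -0.01, -0.03, -1]
[0.0, 0.12, 1.04, 2.29, -0.01, -0.03, -1]
[0.0, 0.16, 1.04, 2.29, -0.01, -0.03, -1]
[0.0, 0.2, 1.03, 2.29, -0.01, -0.03, -1]
[0.0, 0.24, 1.02, 2.29, -0.01, -0.03, -1]
[0.0, 0.28, 1.01, 2.29, -0.01, -0.03, -1]
[0.0, 0.32, 1.0, 2.29, -0.01, -0.03, -1]
[0.0, 0.36, 0.99, 2.29, -0.01, -0.03, -1]
[0.0, 0.4, 0.97, 2.29, -0.01, -0.03, -1]
[0.0, 0.44, 0.95, 2.29, -0.01, -0.03, -1]
[0.0, 0.48, 0.94, 2.29, -0.01, -0.03, -1]
[0.0, 0.51, 0.92, 2.29, -0.01, -0.03, -1]
[0.0, 0.55, 0.89, 2.29, -0.01, -0.03, -1]
[0.0, 0.58, 0.87, 2.29, -0.01, -0.03, -1]
[0.0, 0.62, 0.85, 2.29, -0.01, -0.03, -1]
[0.0, 0.65, 0.82, 2.29, -0.01, -0.03, -1]
[0.0, 0.68, 0.79, 2.29, -0.01, -0.03, -1]
[0.0, 0.72, 0.77, 2.29, -0.01, -0.03, -1]
```

View pics/w1.png

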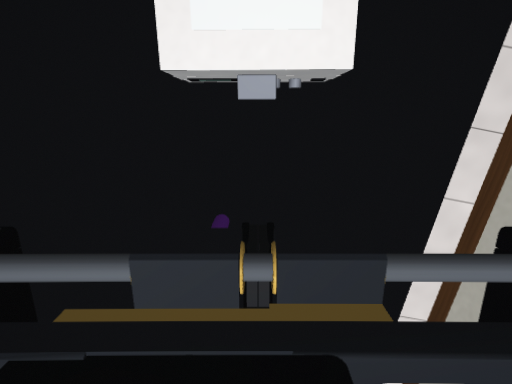

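The wrist view shows the tab at columns 238–277, rows 74–99, with its middle at about (257,99). One knob sits at (295,82) and another is half hidden at (278,83). Purple is at (221,222).

```bash
python3 - <<'E'
from h import *
c=cap("wrist");b=cap("side")
def hc(P): d=P-H0; return np.round([d@ex,d@ey,d[2]],4)
for uv in [(237,74),(277,74),(237.5,99),(276.5,99)]: print("tab",hc(onz(c,uv,.103)))
for uv in [(156,69),(354,69)]: print("hood",hc(onz(c,uv,.145)))
D=lambda p:(185+(p[0]+.5)/5-.5,120+(p[1]+.5)/5-.5)
x,e=tri([b,c],[D((563,425)),(295,86)]);print("knob",hc(x),e)
for z in (.04,.06,.08): print(hc(onz(c,(295,87),z)),hc(onz(c,(278,87),z)),"side",hc(onz(b,D((568,428)),z)),hc(onz(b,D((520,458)),z)))
zoom(c,220,60,90,50,8,"pics/wz.png")
E
```

```text
tab [-0.1018  0.0259  0.103 ]
tab [-0.1021 -0.0242  0.103 ]
tab [-0.1316  0.026   0.103 ]
tab [-0.1319 -0.0239  0.103 ]
hood [-0.1011  0.1133  0.145 ]
hood [-0.1023 -0.1074  0.145 ]
knob [-0.1114 -0.0542  0.042 ] [np.float64(0.00028918007181917495), np.float64(0.0002891800718193291)]
[-0.1129 -0.0546  0.04  ] [-0.1127 -0.0297  0.04  ] side [-0.1131 -0.056   0.04  ] [-0.1118 -0.0217  0.04  ]
[-0.1144 -0.0523  0.06  ] [-0.1142 -0.0284  0.06  ] side [-0.1261 -0.0394  0.06  ] [-0.1249 -0.0059  0.06  ]
[-0.1159 -0.0499  0.08  ] [-0.1157 -0.0271  0.08  ] side [-0.1392 -0.0228  0.08  ] [-0.138   0.0099  0.08  ]
```

View pics/wz.png

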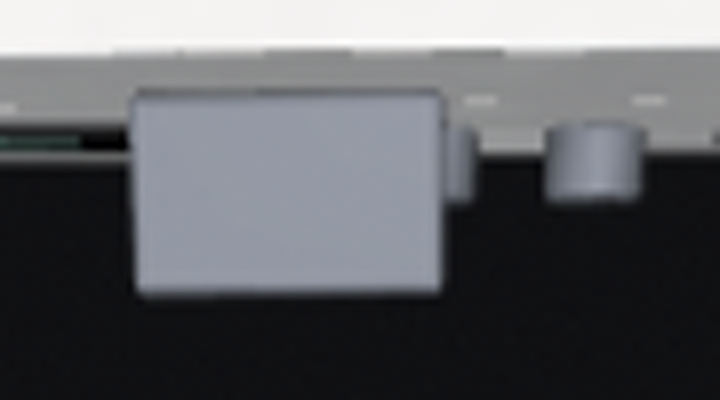

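```bash
python3 - <<'E'
from h import *
p=tool(35);e=hp(-.132,.003,.095)
q=e+p[:,1]*.03-p[:,2]*.04;print(q);plan(q,p,12)
E
```

```text
[ 0.60437136 -0.08700498  0.0933685 ]
[-0.01, -0.31, 2.07, 4.58, 0.0, -0.01, -1]
[-0.01, -0.14, 2.09, 4.58, 0.0, -0.01, -1]
[-0.01, 0.02, 2.09, 4.58, 0.0, -0.01, -1]
[-0.01, 0.19, 2.08, 4.58, 0.0, -0.01, -1]
[-0.01, 0.36, 2.06, 4.58, 0.0, -0.01, -1]
[-0.01, 0.52, 2.03, 4.58, 0.0, -0.01, -1]
[-0.01, 0.68, 1.98, 4.58, 0.0, -0.01, -1]
[-0.01, 0.84, 1.92, 4.58, 0.0, -0.01, -1]
[-0.01, 0.99, 1.84, 4.58, 0.0, -0.01, -1]
[-0.02, 1.13, 1.76, 4.58, 0.0, -0.01, -1]
[-0.02, 1.27, 1.66, 4.58, 0.0, -0.01, -1]
[-0.02, 1.4, 1.56, 4.58, 0.0, -0.01, -1]
```

move_arm(
  series=[
    [[0,-0.3,2.1,4.6,0,0,-1],[0,-0.1,2.1,4.6,0,0,-1],[0,0,2.1,4.6,0,0,-1],[0,0.2,2.1,4.6,0,0,-1],[0,0.4,2.1,4.6,0,0,-1],[0,0.5,2.0,4.6,0,0,-1],[0,0.7,2.0,4.6,0,0,-1],[0,0.8,1.9,4.6,0,0,-1],[0,1.0,1.8,4.6,0,0,-1],[0,1.1,1.8,4.6,0,0,-1],[0,1.3,1.7,4.6,0,0,-1],[0,1.4,1.6,4.6,0,0,-1]],
  ],
)

```text
time_s: 5.0
tcp_pos: [0.6061, -0.0842, 0.0929]
ee_rot: [[0.98, 0.114, -0.162], [0.198, -0.558, 0.806], [0.002, -0.822, -0.569]]
wrist_force: [0.3, 0.1, 0.2]
gripper_width: 0.001
```

```bash
python3 - <<'E'
from h import *
s=st();p=s["ee_rot"];e=hp(-.132,.003,.095);print(p.T@(s["tcp_pos"]-e))
zoom(cap("side"),185,120,160,130,5,"pics/d2.png")
E
```

```text
t 5.0 p [ 0.6061 -0.0842  0.0929] F [0.3 0.1 0.2] M [-1.68 -0.54 -0.04] g 0.001 j [ -18.1   45.2   18.6  -46.1  -96.1 -141.4]
[[0.98, 0.114, -0.162], [0.198, -0.558, 0.806], [0.002, -0.822, -0.569]]
[ 0.00213386  0.02885433 -0.03790915]
```

View pics/d2.png

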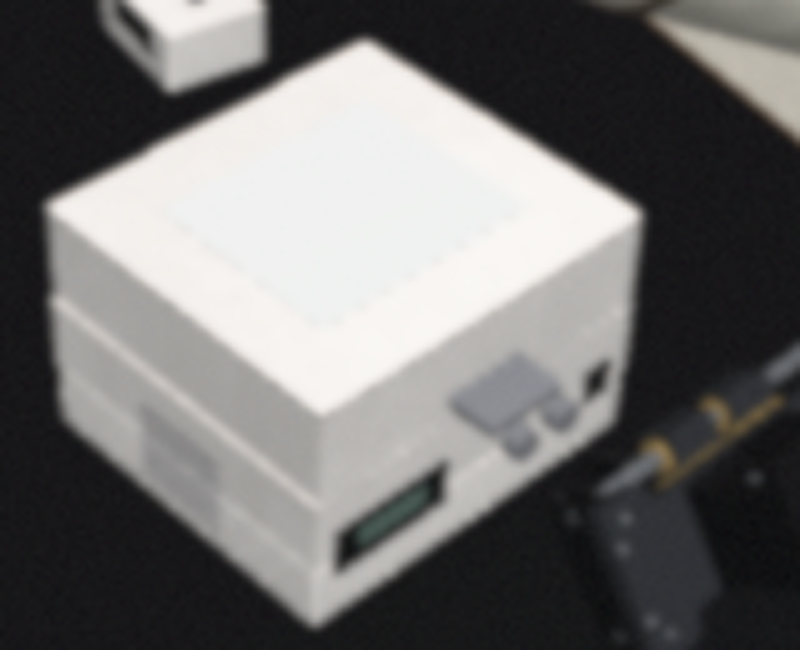

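move_arm(
  series=[
    [[0,0,0.8,0,0,0,-1],[0,0,0.9,0,0,0,-1],[0,0,0.9,0,0,0,-1],[0,0,0.9,0,0,0,-1],[0,0,0.9,0,0,0,-1],[0,0,0.9,0,0,0,-1],[0,-0.4,0,0,0,0,-1],[0,-0.4,0,0,0,0,-1],[0,-0.4,0,0,0,0,-1],[0,-0.3,0,0,0,0,-1],[0,-0.2,0,0,0,0,-1],[0,-0.2,0,0,0,0,-1]],
  ],
)

```text
time_s: 6.55
tcp_pos: [0.5954, -0.0319, 0.0784]
ee_rot: [[0.981, 0.112, -0.161], [0.196, -0.56, 0.805], [0.0, -0.821, -0.571]]
wrist_force: [0.0, 0.4, 0.5]
gripper_width: 0.007
```

```bash
cat > arc.py <<'E'
from h import *
import sys
def target(t,ov=.015,off=.0095):
    R=tool(35+.75*np.degrees(t)); rr,hh=.232,.010
    E=hp(.1,.003,.085)+(rr*np.cos(t)-hh*np.sin(t))*(-ex)+(rr*np.sin(t)+hh*np.cos(t))*ez
    return E+off*R[:,1]+ov*R[:,2],R
def rows(t0,t1,n):
    P,R=target(t0)
    for t in np.linspace(t0,t1,n+1)[1:]:
        p,q=target(t); d=R.T@(p-P)*100; w=np.degrees(Ro.from_matrix(R.T@q).as_rotvec()); print([round(float(v),2) for v in [*d,*w]]);P,R=p,q
E
python3 - <<'E'
from arc import *
s=st();p=s["ee_rot"];e=hp(-.132,.003,.095);print(p.T@(s["tcp_pos"]-e))
zoom(cap("side"),185,120,160,130,5,"pics/d3.png")
rows(0,.36,12)
E
```

```text
t 6.55 p [ 0.5954 -0.0319  0.0784] F [0.  0.4 0.5] M [-1.71 -0.46  0.05] g 0.007 j [ -14.6   43.7   13.2  -47.6  -91.1 -140.9]
[[0.981, 0.112, -0.161], [0.196, -0.56, 0.805], [0.0, -0.821, -0.571]]
[0.00201443 0.01027545 0.0142906 ]
[0.0, -0.56, -0.39, -1.29, -0.0, 0.0]
[-0.0, -0.56, -0.38, -1.29, 0.0, 0.0]
[0.0, -0.56, -0.38, -1.29, 0.0, -0.0]
[-0.0, -0.57, -0.37, -1.29, -0.0, 0.0]
[-0.0, -0.57, -0.37, -1.29, 0.0, -0.0]
[-0.0, -0.57, -0.37, -1.29, 0.0, 0.0]
[0.0, -0.58, -0.36, -1.29, -0.0, -0.0]
[-0.0, -0.58, -0.36, -1.29, -0.0, 0.0]
[-0.0, -0.58, -0.35, -1.29, 0.0, 0.0]
[0.0, -0.58, -0.35, -1.29, 0.0, -0.0]
[0.0, -0.59, -0.34, -1.29, -0.0, 0.0]
[-0.0, -0.59, -0.34, -1.29, -0.0, 0.0]
```

View pics/d3.png

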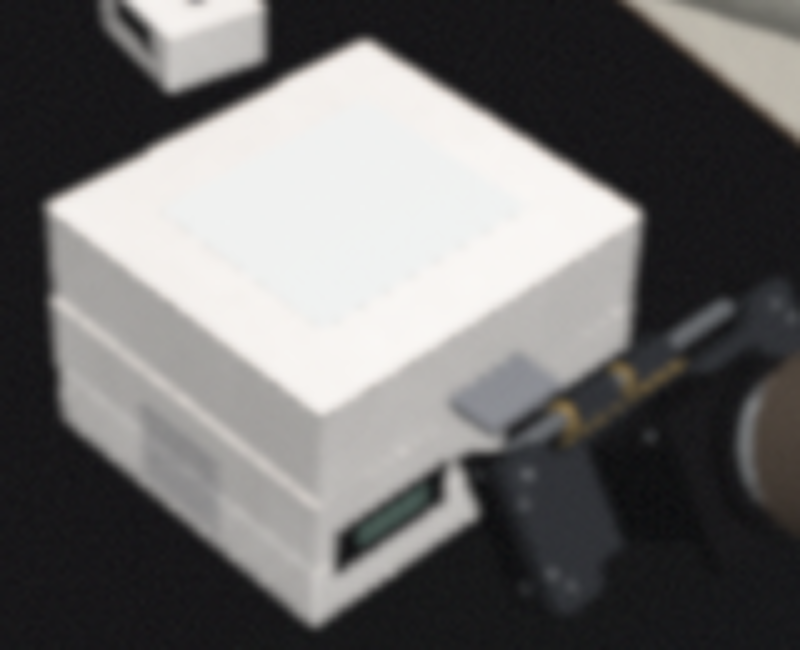

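The fingertips are under the tab at about (500,440) in the crop and nearly touching it. I'll start the arc.

move_arm(
  series=[
    [[0,-0.56,-0.39,-1.3,0,0,-1],[0,-0.56,-0.38,-1.3,0,0,-1],[0,-0.56,-0.38,-1.3,0,0,-1],[0,-0.57,-0.37,-1.3,0,0,-1]],
  ],
)

```text
time_s: 7.1
tcp_pos: [0.5949, -0.0307, 0.106]
ee_rot: [[0.98, 0.127, -0.15], [0.197, -0.632, 0.75], [-0.0, -0.765, -0.644]]
wrist_force: [-0.9, -1.1, -3.4]
gripper_width: 0.007
```

```bash
python3 - <<'E'
from arc import *
s=st();p=s["ee_rot"]
zoom(cap("side"),185,120,160,130,5,"pics/d4.png")
rows(.12,.48,12);print();rows(.48,.84,12)
E
```

```text
t 7.1 p [ 0.5949 -0.0307  0.106 ] F [-0.9 -1.1 -3.4] M [-2.36 -0.4   0.28] g 0.007 j [ -12.6   39.5   12.1  -44.4  -88.8 -144.3]
[[0.98, 0.127, -0.15], [0.197, -0.632, 0.75], [-0.0, -0.765, -0.644]]
[-0.0, -0.57, -0.37, -1.29, 0.0, -0.0]
[-0.0, -0.57, -0.37, -1.29, 0.0, 0.0]
[0.0, -0.58, -0.36, -1.29, -0.0, -0.0]
[-0.0, -0.58, -0.36, -1.29, -0.0, 0.0]
[-0.0, -0.58, -0.35, -1.29, 0.0, 0.0]
[0.0, -0.58, -0.35, -1.29, 0.0, -0.0]
[0.0, -0.59, -0.34, -1.29, -0.0, 0.0]
[-0.0, -0.59, -0.34, -1.29, -0.0, 0.0]
[-0.0, -0.59, -0.33, -1.29, 0.0, -0.0]
[-0.0, -0.59, -0.33, -1.29, 0.0, 0.0]
[0.0, -0.59, -0.32, -1.29, -0.0, -0.0]
[0.0, -0.6, -0.32, -1.29, 0.0, 0.0]

[0.0, -0.6, -0.31, -1.29, -0.0, -0.0]
[0.0, -0.6, -0.31, -1.29, -0.0, -0.0]
[-0.0, -0.6, -0.3, -1.29, 0.0, 0.0]
[-0.0, -0.61, -0.3, -1.29, -0.0, -0.0]
[0.0, -0.61, -0.29, -1.29, 0.0, 0.0]
[-0.0, -0.61, -0.29, -1.29, -0.0, 0.0]
[0.0, -0.61, -0.29, -1.29, 0.0, -0.0]
[0.0, -0.61, -0.28, -1.29, -0.0, 0.0]
[-0.0, -0.62, -0.28, -1.29, 0.0, 0.0]
[-0.0, -0.62, -0.27, -1.29, 0.0, -0.0]
[-0.0, -0.62, -0.27, -1.29, 0.0, -0.0]
[0.0, -0.62, -0.26, -1.29, 0.0, 0.0]
```

View pics/d4.png

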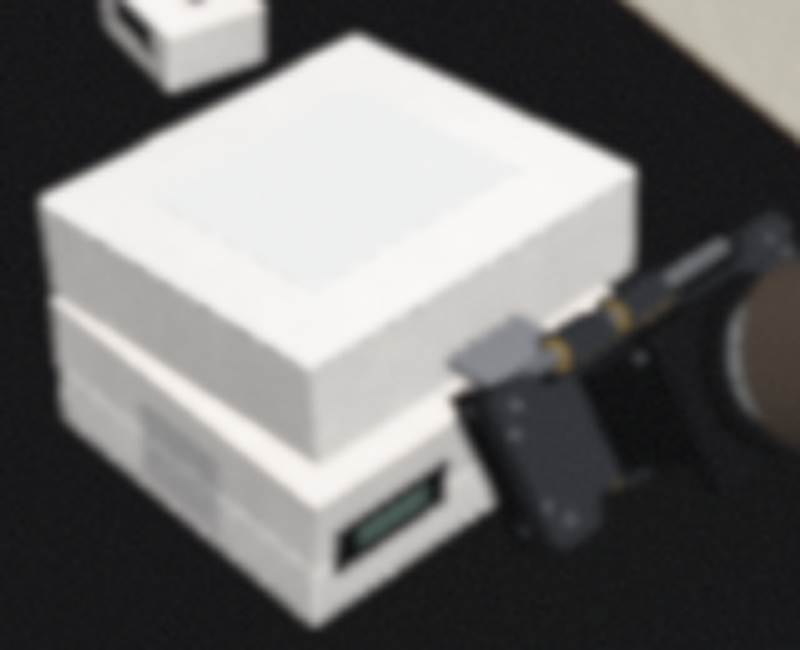

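The hood is lifting, with about 3.5 N at the wrist, so I'll carry on.

move_arm(
  series=[
    [[0,-0.57,-0.37,-1.3,0,0,-1],[0,-0.57,-0.37,-1.3,0,0,-1],[0,-0.58,-0.36,-1.3,0,0,-1],[0,-0.58,-0.36,-1.3,0,0,-1],[0,-0.58,-0.35,-1.3,0,0,-1],[0,-0.58,-0.35,-1.3,0,0,-1],[0,-0.59,-0.34,-1.3,0,0,-1],[0,-0.59,-0.34,-1.3,0,0,-1],[0,-0.59,-0.33,-1.3,0,0,-1],[0,-0.59,-0.33,-1.3,0,0,-1],[0,-0.59,-0.32,-1.3,0,0,-1],[0,-0.6,-0.32,-1.3,0,0,-1]],
  ],
)

```text
time_s: 8.65
tcp_pos: [0.5907, -0.0079, 0.1836]
ee_rot: [[0.981, 0.162, -0.11], [0.196, -0.81, 0.553], [0.0, -0.564, -0.826]]
wrist_force: [1.9, -3.2, 1.2]
gripper_width: 0.006
```

```bash
python3 - <<'E'
from arc import *
s=st();p=s["ee_rot"];q,R=target(.48);print("dev tool",p.T@(s["tcp_pos"]-q))
zoom(cap("side"),185,90,160,150,4,"pics/d5.png")
rows(.84,1.2,12);print();rows(1.2,1.44,12)
E
```

```text
t 8.65 p [ 0.5907 -0.0079  0.1836] F [ 1.9 -3.2  1.2] M [-1.96 -0.75 -0.19] g 0.006 j [  -4.    28.1    8.8  -33.3  -82.3 -156.7]
[[0.981, 0.162, -0.11], [0.196, -0.81, 0.553], [0.0, -0.564, -0.826]]
dev tool [ 0.00212698  0.00078727 -0.00091047]
[0.0, -0.62, -0.26, -1.29, -0.0, 0.0]
[0.0, -0.62, -0.25, -1.29, -0.0, -0.0]
[-0.0, -0.63, -0.25, -1.29, 0.0, -0.0]
[-0.0, -0.63, -0.24, -1.29, 0.0, 0.0]
[0.0, -0.63, -0.24, -1.29, 0.0, 0.0]
[-0.0, -0.63, -0.23, -1.29, -0.0, -0.0]
[-0.0, -0.63, -0.23, -1.29, 0.0, -0.0]
[0.0, -0.63, -0.22, -1.29, -0.0, -0.0]
[-0.0, -0.64, -0.22, -1.29, 0.0, 0.0]
[0.0, -0.64, -0.21, -1.29, 0.0, 0.0]
[0.0, -0.64, -0.21, -1.29, -0.0, -0.0]
[0.0, -0.64, -0.2, -1.29, -0.0, 0.0]

[-0.0, -0.43, -0.13, -0.86, 0.0, -0.0]
[-0.0, -0.43, -0.13, -0.86, 0.0, 0.0]
[0.0, -0.43, -0.13, -0.86, -0.0, 0.0]
[-0.0, -0.43, -0.13, -0.86, 0.0, 0.0]
[-0.0, -0.43, -0.12, -0.86, 0.0, -0.0]
[0.0, -0.43, -0.12, -0.86, 0.0, -0.0]
[-0.0, -0.43, -0.12, -0.86, 0.0, 0.0]
[0.0, -0.43, -0.12, -0.86, -0.0, 0.0]
[-0.0, -0.43, -0.11, -0.86, 0.0, -0.0]
[-0.0, -0.43, -0.11, -0.86, -0.0, 0.0]
[-0.0, -0.43, -0.11, -0.86, -0.0, 0.0]
[0.0, -0.43, -0.11, -0.86, 0.0, -0.0]
```

View pics/d5.png

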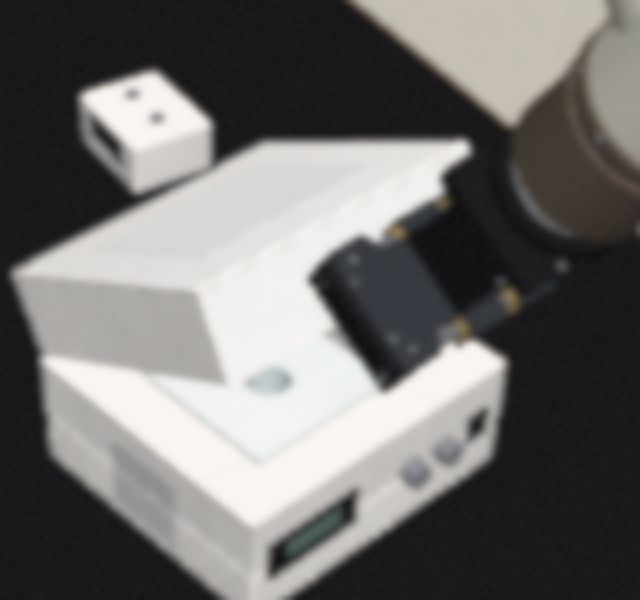

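The side view shows the hood open to about 0.45–0.5 rad and the well at about (268,380) in the crop. Joint 6 is heading for its limit, so the rest of the arc will use less pitch and a little yaw.

```bash
cat >> arc.py <<'E'
def target2(t,ov=.015,off=.0095):
    R=tool(55.6+.45*np.degrees(t-.48))@Ro.from_euler('z',-12*(t-.48)/.9,degrees=True).as_matrix(); rr,hh=.232,.010
    E=hp(.1,.003,.085)+(rr*np.cos(t)-hh*np.sin(t))*(-ex)+(rr*np.sin(t)+hh*np.cos(t))*ez
    return E+off*R[:,1]+ov*R[:,2],R
def rows2(t0,t1,n):
    P,R=target2(t0)
    for t in np.linspace(t0,t1,n+1)[1:]:
        p,q=target2(t); d=R.T@(p-P)*100; w=np.degrees(Ro.from_matrix(R.T@q).as_rotvec()); print([round(float(v),2) for v in [*d,*w]]);P,R=p,q
E
python3 - <<'E'
from arc import *
rows2(.48,.84,12);print();rows2(.84,1.2,12)
E
```

```text
[0.01, -0.61, -0.3, -0.77, -0.0, -0.4]
[0.01, -0.62, -0.29, -0.77, -0.01, -0.4]
[0.02, -0.62, -0.28, -0.77, -0.01, -0.4]
[0.02, -0.63, -0.27, -0.77, -0.02, -0.4]
[0.02, -0.63, -0.26, -0.77, -0.02, -0.4]
[0.03, -0.63, -0.25, -0.77, -0.03, -0.4]
[0.03, -0.64, -0.24, -0.77, -0.04, -0.4]
[0.04, -0.64, -0.23, -0.77, -0.04, -0.4]
[0.04, -0.64, -0.22, -0.77, -0.05, -0.4]
[0.05, -0.65, -0.21, -0.77, -0.05, -0.4]
[0.05, -0.65, -0.2, -0.77, -0.06, -0.4]
[0.06, -0.65, -0.19, -0.77, -0.06, -0.4]

[0.06, -0.66, -0.17, -0.77, -0.07, -0.4]
[0.07, -0.66, -0.16, -0.77, -0.07, -0.4]
[0.07, -0.66, -0.15, -0.77, -0.08, -0.4]
[0.08, -0.66, -0.14, -0.77, -0.08, -0.4]
[0.08, -0.66, -0.13, -0.77, -0.09, -0.4]
[0.09, -0.66, -0.12, -0.77, -0.09, -0.4]
[0.09, -0.66, -0.11, -0.77, -0.1, -0.4]
[0.1, -0.67, -0.1, -0.77, -0.1, -0.4]
[0.1, -0.67, -0.08, -0.77, -0.11, -0.4]
[0.11, -0.67, -0.07, -0.76, -0.12, -0.4]
[0.11, -0.67, -0.06, -0.76, -0.12, -0.4]
[0.11, -0.67, -0.05, -0.76, -0.13, -0.4]
```

move_arm(
  series=[
    [[0.01,-0.61,-0.3,-0.8,0,-0.4,-1],[0.01,-0.62,-0.29,-0.8,0,-0.4,-1],[0.02,-0.62,-0.28,-0.8,0,-0.4,-1],[0.02,-0.63,-0.27,-0.8,0,-0.4,-1],[0.02,-0.63,-0.26,-0.8,0,-0.4,-1],[0.03,-0.63,-0.25,-0.8,0,-0.4,-1],[0.03,-0.64,-0.24,-0.8,0,-0.4,-1],[0.04,-0.64,-0.23,-0.8,0,-0.4,-1],[0.04,-0.64,-0.22,-0.8,0,-0.4,-1],[0.05,-0.65,-0.21,-0.8,-0.1,-0.4,-1],[0.05,-0.65,-0.2,-0.8,-0.1,-0.4,-1],[0.06,-0.65,-0.19,-0.8,-0.1,-0.4,-1]],
  ],
)

```text
time_s: 10.2
tcp_pos: [0.5812, 0.0428, 0.2466]
ee_rot: [[0.962, 0.26, -0.081], [0.27, -0.871, 0.411], [0.036, -0.417, -0.908]]
wrist_force: [0.4, -1.7, 0.9]
gripper_width: 0.006
```

```bash
python3 - <<'E'
from arc import *
s=st();p=s["ee_rot"];q,R=target2(.84);print("dev tool",p.T@(s["tcp_pos"]-q))
zoom(cap("side"),185,50,200,150,4,"pics/d6.png")
E
```

```text
t 10.2 p [0.5812 0.0428 0.2466] F [ 0.4 -1.7  0.9] M [-1.3  -0.44 -0.06] g 0.006 j [   5.9   20.7    7.2  -25.1  -80.  -164.6]
[[0.962, 0.26, -0.081], [0.27, -0.871, 0.411], [0.036, -0.417, -0.908]]
dev tool [ 1.94484889e-03  7.27820225e-04 -1.31326665e-05]
```

View pics/d6.png

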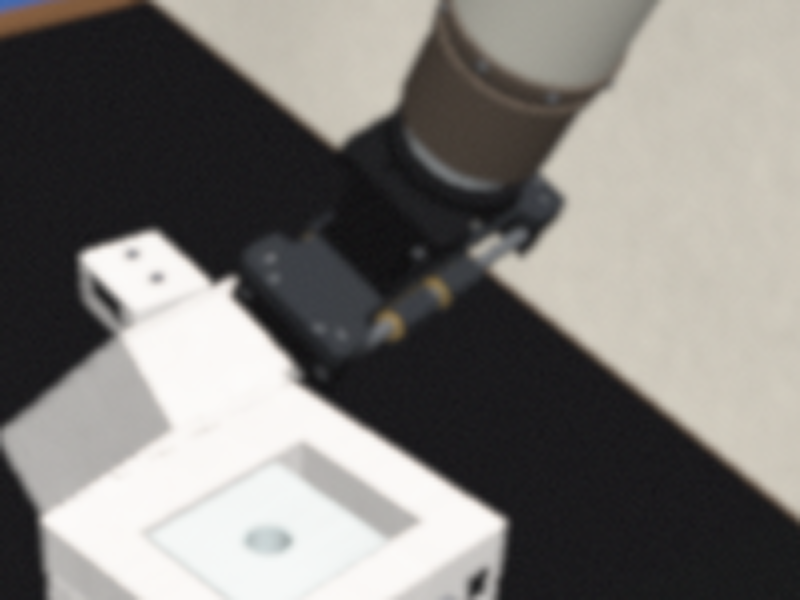

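move_arm(
  series=[
    [[0.06,-0.66,-0.17,-0.7,-0.1,-0.6,-1],[0.07,-0.66,-0.16,-0.7,-0.1,-0.6,-1],[0.07,-0.66,-0.15,-0.7,-0.1,-0.6,-1],[0.08,-0.66,-0.14,-0.7,-0.1,-0.6,-1],[0.09,-0.66,-0.13,-0.7,-0.1,-0.6,-1],[0.1,-0.66,-0.12,-0.7,-0.1,-0.6,-1],[0.11,-0.66,-0.11,-0.7,-0.1,-0.6,-1],[0.12,-0.66,-0.1,-0.7,-0.1,-0.6,-1],[0.13,-0.66,-0.08,-0.7,-0.1,-0.6,-1],[0.14,-0.66,-0.07,-0.7,-0.1,-0.6,-1]],
  ],
)

```text
time_s: 11.5
tcp_pos: [0.5709, 0.0992, 0.2824]
ee_rot: [[0.928, 0.368, -0.059], [0.368, -0.881, 0.298], [0.058, -0.298, -0.953]]
wrist_force: [0.5, 0.2, 0.2]
gripper_width: 0.001
```

```bash
python3 - <<'E'
from arc import *
s=st();p=s["ee_rot"]
print("p target at 1.14",target2(1.14)[0])
zoom(cap("side"),165,50,200,150,4,"pics/d7.png")
zoom(cap("scene"),190,110,160,150,4,"pics/s7.png")
print("pitch",np.degrees(np.arcsin(-p[2,2])))
E
```

```text
t 11.5 p [0.5709 0.0992 0.2824] F [0.5 0.2 0.2] M [-0.76 -0.25  0.02] g 0.001 j [  15.7   16.8    6.1  -18.   -78.4 -170.1]
[[0.928, 0.368, -0.059], [0.368, -0.881, 0.298], [0.058, -0.298, -0.953]]
p target at 1.14 [0.56846304 0.09927093 0.28285918]
pitch 72.3188029400466
```

View pics/d7.png

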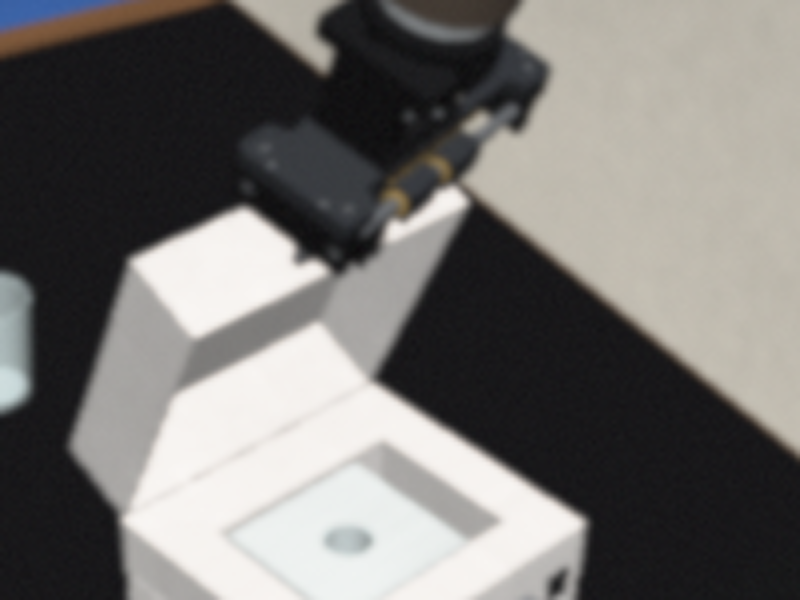

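View pics/s7.png

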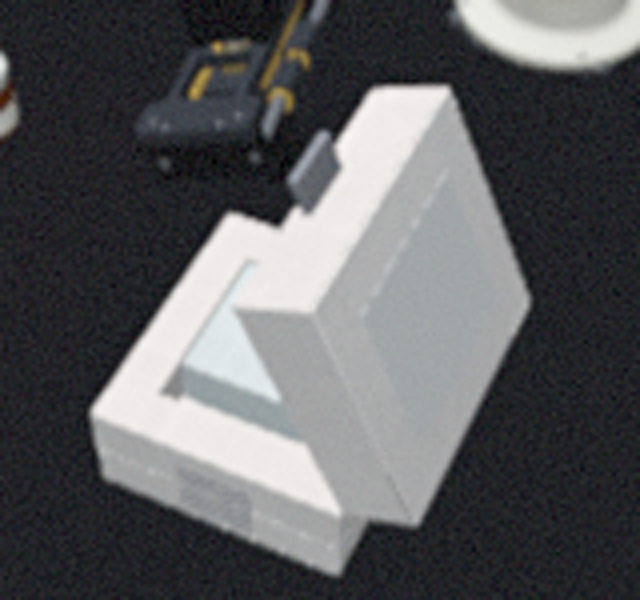

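```bash
python3 - <<'E'
from arc import *
s=r.sense();R0=s["ee_rot"];P0=s["tcp_pos"]
def E(t): return (.232*np.cos(t)-.01*np.sin(t))*(-ex)+(.232*np.sin(t)+.01*np.cos(t))*ez
R=R0.copy();W=np.array([-.4,-.1,-.8])
ts=np.linspace(1.13,1.43,13)
for i in range(12):
    q=R@Ro.from_rotvec(np.radians(W)).as_matrix()
    d=E(ts[i+1])-E(ts[i])+.0095*(q-R)[:,1]+.015*(q-R)[:,2]
    print((R.T@d*100).round(2));R=q
E
```

```text
[ 0.12 -0.56 -0.05]
[ 0.13 -0.56 -0.04]
[ 0.14 -0.56 -0.03]
[ 0.14 -0.55 -0.02]
[ 0.15 -0.55 -0.01]
[ 0.16 -0.55  0.  ]
[ 0.17 -0.55  0.01]
[ 0.17 -0.55  0.02]
[ 0.18 -0.54  0.03]
[ 0.19 -0.54  0.04]
[ 0.2  -0.54  0.05]
[ 0.2  -0.53  0.06]
```

move_arm(
  series=[
    [[0.12,-0.56,-0.05,-0.4,-0.1,-0.8,-1],[0.13,-0.56,-0.04,-0.4,-0.1,-0.8,-1],[0.14,-0.56,-0.03,-0.4,-0.1,-0.8,-1],[0.14,-0.55,-0.02,-0.4,-0.1,-0.8,-1],[0.15,-0.55,-0.01,-0.4,-0.1,-0.8,-1],[0.16,-0.55,0,-0.4,-0.1,-0.8,-1],[0.17,-0.55,0.01,-0.4,-0.1,-0.8,-1],[0.17,-0.55,0.02,-0.4,-0.1,-0.8,-1],[0.18,-0.54,0.03,-0.4,-0.1,-0.8,-1],[0.19,-0.54,0.04,-0.4,-0.1,-0.8,-1],[0.2,-0.54,0.05,-0.4,-0.1,-0.8,-1],[0.2,-0.53,0.06,-0.4,-0.1,-0.8,-1]],
  ],
)

```text
time_s: 13.1
tcp_pos: [0.5596, 0.1644, 0.3]
ee_rot: [[0.852, 0.522, -0.04], [0.517, -0.828, 0.217], [0.08, -0.206, -0.975]]
wrist_force: [0.6, -0.9, 0.5]
gripper_width: 0.004
```

```bash
python3 - <<'E'
from arc import *
s=st();p=s["ee_rot"]
zoom(cap("side"),165,50,200,150,4,"pics/d8.png")
zoom(cap("scene"),190,110,160,150,4,"pics/s8.png")
E
```

```text
t 13.1 p [0.5596 0.1644 0.3   ] F [ 0.6 -0.9  0.5] M [-0.48 -0.21 -0.03] g 0.004 j [  25.3   15.3    5.5  -12.6  -77.1 -171.1]
[[0.852, 0.522, -0.04], [0.517, -0.828, 0.217], [0.08, -0.206, -0.975]]
```

View pics/d8.png

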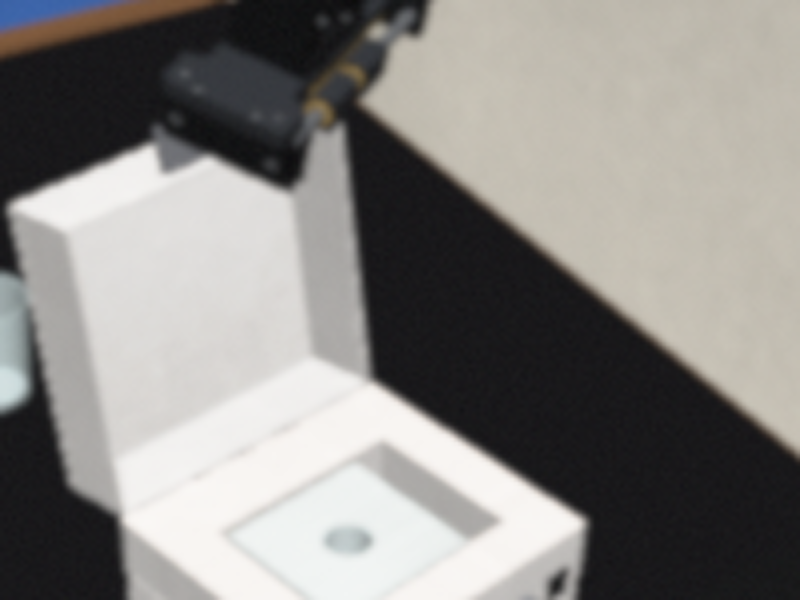

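View pics/s8.png

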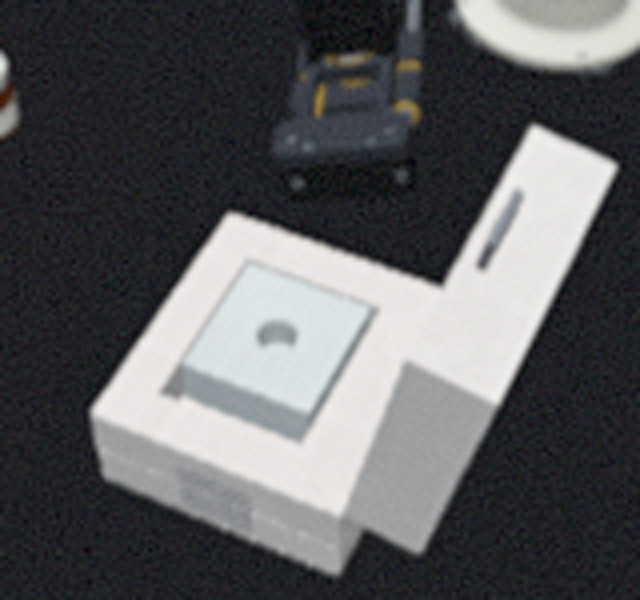

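The hood has left the finger and is swinging on, past its balance point. The well is at (277,333) in the scene crop and (348,540) in the side crop. I'll measure it and plan the way to the bottle.

```bash
cat >> h.py <<'E'
def hc(P): d=P-H0; return np.round([d@ex,d@ey,d[2]],4)
def down(ang): # tool x at world angle ang deg, z down
    a=np.radians(ang);x=np.array([np.cos(a),np.sin(a),0]);z=-ez;return np.stack([x,np.cross(z,x),z],1)
E
python3 - <<'E'
from h import *
a=cap("scene");b=cap("side")
A=lambda p:(190+(p[0]+.5)/4-.5,110+(p[1]+.5)/4-.5)
B=lambda p:(165+(p[0]+.5)/4-.5,50+(p[1]+.5)/4-.5)
# mouth ellipse centres: scene x 257-298,y 320-350 ; side x324-374,y 524-556
for u in (onz(a,A((277.5,335)),.085),onz(b,B((348.5,540)),.085)): print(u,hc(u))
# vial cap by mask in wider images
for c,(x0,y0,w,h) in ((a,(150,140,18,30)),(b,(360,280,24,45))):
    im=c["color"][y0:y0+h,x0:x0+w].astype(int)
    m=(im.min(2)>140).astype(np.uint8);ys,xs=np.nonzero(m);print("cap",xs.min()+x0,xs.max()+x0,ys.min()+y0,ys.max()+y0,xs.mean()+x0,ys.mean()+y0)
    m=((im[...,2]>im[...,0]+25)).astype(np.uint8);ys,xs=np.nonzero(m);print("amber",xs.mean()+x0,ys.mean()+y0)
v=np.array([.603,-.322,.26]);plan(v,down(26),12)
E
```

```text
[0.55880519 0.07981694 0.085     ] [-0.0094  0.0148  0.085 ]
[0.56002753 0.07727963 0.085     ] [-0.0122  0.0141  0.085 ]
cap 153 161 143 150 157.15217391304347 146.56521739130434
amber 160.3302752293578 158.0275229357798
cap 367 379 284 297 373.15492957746477 290.09154929577466
amber 368.2409638554217 306.4899598393574
[-1.81, 3.61, -0.57, -1.01, -0.34, 0.47, -1]
[-1.78, 3.64, -0.5, -1.01, -0.34, 0.47, -1]
[-1.76, 3.66, -0.42, -1.01, -0.34, 0.47, -1]
[-1.73, 3.68, -0.35, -1.01, -0.34, 0.47, -1]
[-1.7, 3.7, -0.27, -1.01, -0.34, 0.47, -1]
[-1.67, 3.72, -0.2, -1.01, -0.34, 0.47, -1]
[-1.64, 3.73, -0.12, -1.01, -0.34, 0.47, -1]
[-1.61, 3.75, -0.05, -1.01, -0.34, 0.47, -1]
[-1.58, 3.76, 0.03, -1.01, -0.34, 0.47, -1]
[-1.55, 3.77, 0.11, -1.01, -0.34, 0.47, -1]
[-1.52, 3.78, 0.18, -1.01, -0.34, 0.47, -1]
[-1.48, 3.79, 0.26, -1.01, -0.34, 0.47, -1]
```

move_arm(
  series=[
    [[-1.8,3.6,-0.6,-1.0,-0.3,0.5,-0.2],[-1.8,3.6,-0.6,-1.0,-0.3,0.5,-0.2],[-1.8,3.7,-0.4,-1.0,-0.3,0.5,-0.2],[0,0,0,0,0,0,-0.2]],
  ],
)

```text
time_s: 13.8
tcp_pos: [0.5699, 0.0399, 0.2906]
ee_rot: [[0.867, 0.497, -0.027], [0.494, -0.854, 0.165], [0.059, -0.157, -0.986]]
wrist_force: [0.2, -0.5, -0.3]
gripper_width: 0.358
```

```bash
python3 - <<'E'
from h import *
s=st()
c=cap("wrist");cv2.imwrite("pics/w9.png",c["color"]);print(proj(c,[.5594,.0786,.085]))
E
```

```text
t 13.8 p [0.5699 0.0399 0.2906] F [ 0.2 -0.5 -0.3] M [-0.32 -0.24 -0.01] g 0.358 j [  14.7   15.3    3.5   -9.8  -77.5 -162.7]
[[0.867, 0.497, -0.027], [0.494, -0.854, 0.165], [0.059, -0.157, -0.986]]
[[254.98899474 167.69371956]]
```

View pics/w9.png

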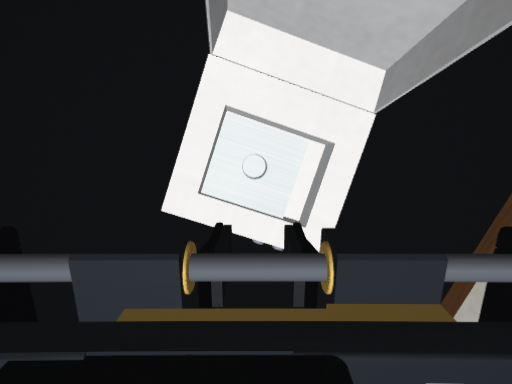

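The wrist view shows the well mouth at (254,166), which agrees with the two fixed views (predicted (255,168)). The hood is open. I'll refine the centre and go on to the bottle.

```bash
python3 - <<'E'
from h import *
c=cap("wrist");zoom(c,225,135,60,60,10,"pics/w9z.png")
for uv in [(254.3,166.3)]: P=onz(c,uv,.085);print(P,hc(P))
plan(np.array([.603,-.340,.25]),down(26),12,g=-.2)
E
```

```text
[0.55788395 0.08054025 0.085     ] [-0.0086  0.0156  0.085 ]
[-1.36, 2.9, -0.2, -0.76, -0.26, 0.34, -0.2]
[-1.35, 2.91, -0.15, -0.76, -0.26, 0.34, -0.2]
[-1.33, 2.92, -0.11, -0.76, -0.26, 0.34, -0.2]
[-1.31, 2.93, -0.06, -0.76, -0.26, 0.34, -0.2]
[-1.29, 2.94, -0.02, -0.76, -0.26, 0.34, -0.2]
[-1.28, 2.95, 0.03, -0.76, -0.26, 0.34, -0.2]
[-1.26, 2.95, 0.07, -0.76, -0.26, 0.34, -0.2]
[-1.24, 2.96, 0.12, -0.76, -0.26, 0.34, -0.2]
[-1.22, 2.97, 0.16, -0.76, -0.26, 0.34, -0.2]
[-1.2, 2.97, 0.21, -0.76, -0.26, 0.34, -0.2]
[-1.19, 2.98, 0.25, -0.76, -0.26, 0.34, -0.2]
[-1.17, 2.98, 0.3, -0.76, -0.26, 0.34, -0.2]
```

View pics/w9z.png

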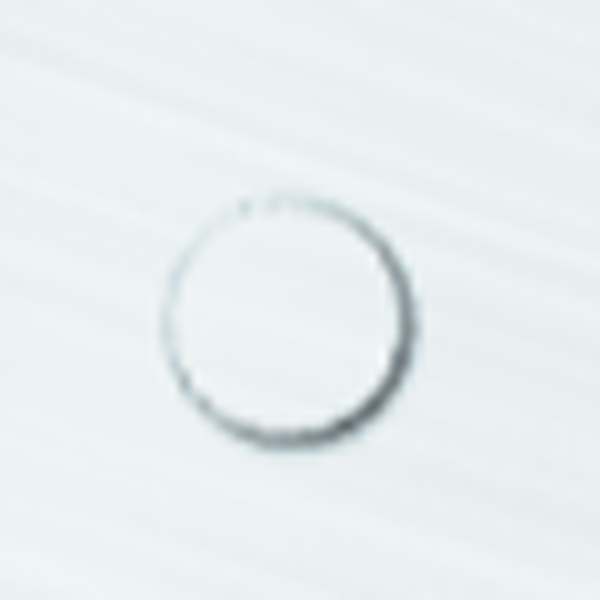

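move_arm(
  series=[
    [[-1.4,2.9,-0.2,-0.8,-0.3,0.4,-0.2],[-1.4,2.9,-0.2,-0.8,-0.3,0.3,-0.2],[-1.3,2.9,-0.1,-0.8,-0.3,0.3,-0.2],[-1.3,2.9,-0.1,-0.8,-0.3,0.3,-0.2],[-1.3,2.9,0,-0.8,-0.3,0.3,-0.2],[-1.3,3.0,0,-0.8,-0.3,0.4,-0.2],[-1.3,3.0,0.1,-0.8,-0.3,0.4,-0.2],[-1.2,3.0,0.1,-0.7,-0.2,0.3,-0.2],[-1.2,3.0,0.2,-0.7,-0.2,0.3,-0.2],[-1.2,3.0,0.2,-0.7,-0.2,0.3,-0.2],[-1.2,3.0,0.2,-0.7,-0.2,0.4,-0.2],[-1.2,3.0,0.3,-0.7,-0.2,0.4,-0.2]],
  ],
)

```text
time_s: 15.4
tcp_pos: [0.6043, -0.3415, 0.252]
ee_rot: [[0.898, 0.44, 0.001], [0.44, -0.898, 0.001], [0.001, -0.0, -1.0]]
wrist_force: [-0.3, -0.5, 0.2]
gripper_width: 0.401
```

```bash
python3 - <<'E'
from h import *
s=st()
c=cap("wrist");cv2.imwrite("pics/w10.png",c["color"]);print(proj(c,[[.603,-.322,.085],[.603,-.322,0]]))
zoom(cap("side"),165,50,200,150,4,"pics/d10.png")
E
```

```text
t 15.4 p [ 0.6043 -0.3415  0.252 ] F [-0.3 -0.5  0.2] M [-0.03 -0.22 -0.  ] g 0.401 j [-1.620e+01  2.800e+01  1.430e+01 -1.000e-01 -7.620e+01 -1.377e+02]
[[0.898, 0.44, 0.001], [0.44, -0.898, 0.001], [0.001, -0.0, -1.0]]
[[265.62940385 160.75474291]
 [264.03679263 150.96604414]]
```

View pics/w10.png

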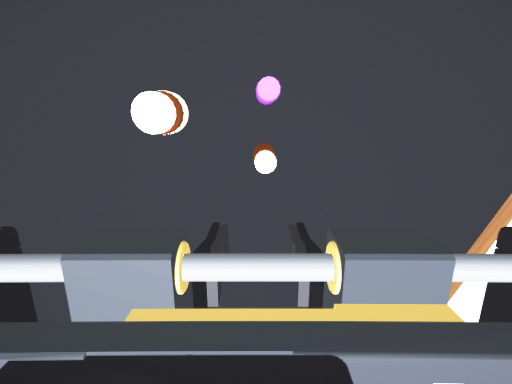

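View pics/d10.png

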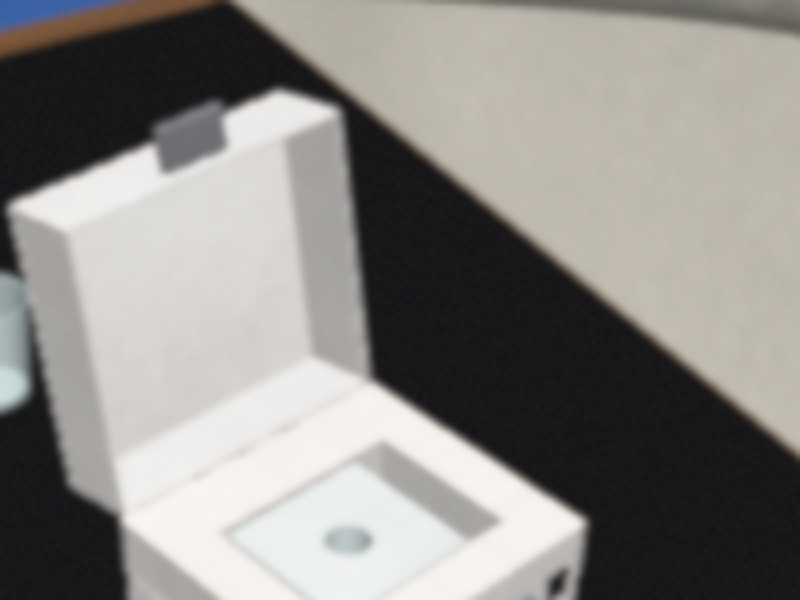

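The hood has stayed open at the stop. The bottle's cap shows at (265,162), purple at (268,90) and the jar at (157,112).

```bash
python3 - <<'E'
from h import *
c=cap("wrist")
im=c["color"][140:180,245:290];m=(im.min(2)>170);ys,xs=np.nonzero(m);uv=(xs.mean()+245,ys.mean()+140);print(uv,xs.min()+245,xs.max()+245,ys.min()+140,ys.max()+140)
P=onz(c,uv,.085);print(P)
s=r.sense();T=P.copy();T[2]=.038;print((s["ee_rot"].T@(T-s["tcp_pos"])*100).round(2))
E
```

```text
(np.float64(266.2775229357798), np.float64(161.13990825688074)) 255 277 149 173
[ 0.60366016 -0.31875258  0.085     ]
[ 1.   -2.02 21.31]
```

move_arm(
  series=[
    [[0.3,-0.6,1.5,0,0,0,0.3],[0.3,-0.6,1.5,0,0,0,0.3],[0.3,-0.7,1.5,0,0,0,0.3],[0,0,2.0,0,0,0,0.3],[0,0,2.0,0,0,0,0.3],[0,0,2.0,0,0,0,0.3],[0,0,2.0,0,0,0,0.3],[0,0,0,0,0,0,0.3]],
  ],
)

```text
time_s: 16.55
tcp_pos: [0.6017, -0.3192, 0.1245]
ee_rot: [[0.898, 0.44, -0.004], [0.44, -0.898, 0.003], [-0.003, -0.004, -1.0]]
wrist_force: [0.0, -0.8, 0.7]
gripper_width: 0.65
```

```bash
python3 - <<'E'
from h import *
s=st()
c=cap("wrist");cv2.imwrite("pics/w11.png",c["color"]);b=cap("side");zoom(b,270,180,150,180,4,"pics/d11.png")
E
```

```text
t 16.55 p [ 0.6017 -0.3192  0.1245] F [ 0.  -0.8  0.7] M [-0.06 -0.13 -0.03] g 0.65 j [-1.440e+01  3.180e+01  2.000e+00 -1.000e-01 -6.050e+01 -1.395e+02]
[[0.898, 0.44, -0.004], [0.44, -0.898, 0.003], [-0.003, -0.004, -1.0]]
```

View pics/w11.png

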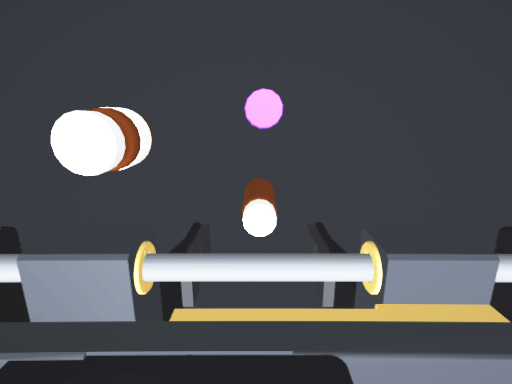

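View pics/d11.png

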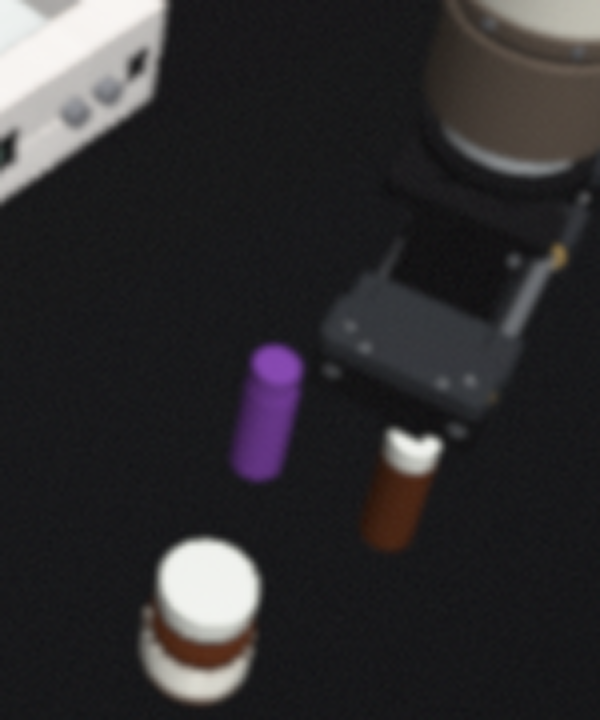

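```bash
python3 - <<'E'
from h import *
c=cap("wrist");s=r.sense()
for uv in [(260,218)]:
    P=onz(c,uv,.085);print(P,s["ee_rot"].T@(P-s["tcp_pos"]))
E
```

```text
[ 0.60635776 -0.32091161  0.085     ] [0.00210075 0.00160189 0.04288412]
```

move_arm(
  series=[
    [[0.2,0.1,0.6,0,0,0,0.3],[0,0,1.6,0,0,0,0.3],[0,0,1.8,0,0,0,0.3],[0,0,1.8,0,0,0,0.3],[0,0,1.6,0,0,0,0.3],[0,0,1.2,0,0,0,0.3],[0,0,0,0,0,0,0.3],[0,0,0,0,0,0,-0.6],[0,0,0,0,0,0,-0.6],[0,0,0,0,0,0,-0.6],[0,0,0,0,0,0,-0.6],[0,0,0,0,0,0,-0.6]],
  ],
)

```text
time_s: 18.2
tcp_pos: [0.6056, -0.3206, 0.0414]
ee_rot: [[0.898, 0.439, 0.001], [0.439, -0.898, 0.001], [0.001, -0.0, -1.0]]
wrist_force: [0.9, -0.6, 0.8]
gripper_width: 0.311
```

```bash
python3 - <<'E'
from h import *
s=st()
b=cap("side");zoom(b,270,180,150,180,4,"pics/d12.png")
E
```

```text
t 18.2 p [ 0.6056 -0.3206  0.0414] F [ 0.9 -0.6  0.8] M [-0.   -0.12  0.03] g 0.311 j [-1.440e+01  3.680e+01 -2.200e+00 -1.000e-01 -5.100e+01 -1.395e+02]
[[0.898, 0.439, 0.001], [0.439, -0.898, 0.001], [0.001, -0.0, -1.0]]
```

View pics/d12.png

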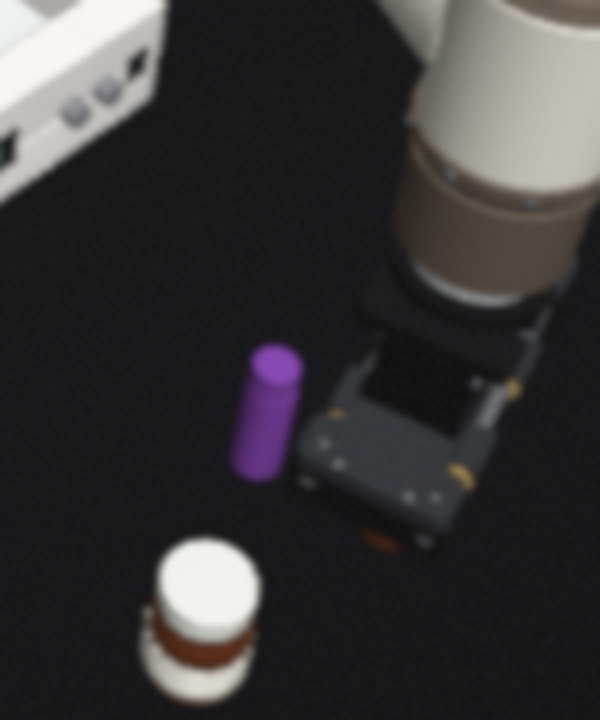

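The jaws stopped at about 27 mm on the bottle, so it is gripped. I'll lift straight up.

move_arm(
  series=[
    [[0,0,-0.5,0,0,0,-0.6],[0,0,-1.5,0,0,0,-0.6],[0,0,-2.5,0,0,0,-0.6],[0,0,-3.0,0,0,0,-0.6],[0,0,-3.0,0,0,0,-0.6],[0,0,-3.0,0,0,0,-0.6],[0,0,-2.0,0,0,0,-0.6],[0,0,0,0,0,0,-0.6]],
  ],
)

```text
time_s: 19.25
tcp_pos: [0.6063, -0.321, 0.1991]
ee_rot: [[0.898, 0.439, 0.006], [0.439, -0.898, -0.001], [0.005, 0.003, -1.0]]
wrist_force: [-0.0, -0.2, -1.2]
gripper_width: 0.312
```

```bash
python3 - <<'E'
from h import *
s=st()
b=cap("side");zoom(b,270,140,150,180,4,"pics/d13.png")
c=cap("wrist");cv2.imwrite("pics/w13.png",c["color"])
plan(np.array([.5585,.079,.195]),down(26),12,g=-.6)
E
```

```text
t 19.25 p [ 0.6063 -0.321   0.1991] F [-0.  -0.2 -1.2] M [-0.06 -0.15  0.04] g 0.312 j [ -14.4   28.7    7.8   -0.   -68.8 -139.5]
[[0.898, 0.439, 0.006], [0.439, -0.898, -0.001], [0.005, 0.003, -1.0]]
[1.11, -3.16, 0.01, -0.01, -0.0, 0.0, -0.6]
[1.11, -3.16, 0.01, -0.01, -0.0, 0.0, -0.6]
[1.11, -3.16, 0.01, -0.01, -0.0, 0.0, -0.6]
[1.11, -3.16, 0.01, -0.01, -0.0, 0.0, -0.6]
[1.11, -3.16, 0.01, -0.01, -0.0, 0.0, -0.6]
[1.11, -3.16, 0.01, -0.01, -0.0, 0.0, -0.6]
[1.11, -3.16, 0.01, -0.01, -0.0, 0.0, -0.6]
[1.11, -3.16, 0.01, -0.01, -0.0, 0.0, -0.6]
[1.11, -3.16, 0.01, -0.01, -0.0, 0.0, -0.6]
[1.11, -3.16, 0.01, -0.01, -0.0, 0.0, -0.6]
[1.11, -3.16, 0.01, -0.01, -0.0, 0.0, -0.6]
[1.11, -3.16, 0.01, -0.01, -0.0, 0.0, -0.6]
```

View pics/d13.png

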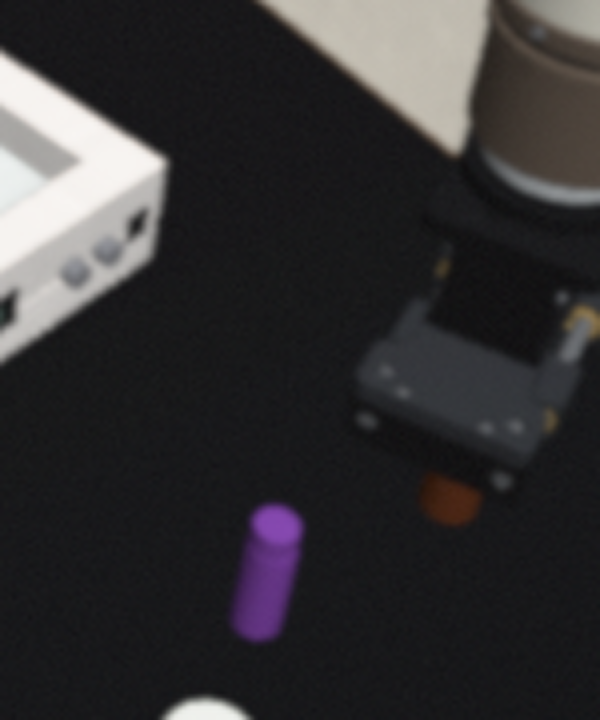

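View pics/w13.png

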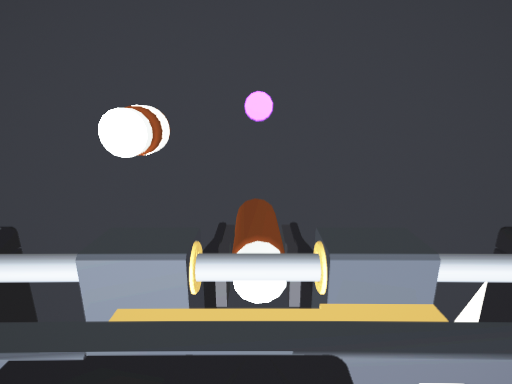

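The bottle is held upright, with its foot at about (257,205) in the wrist view. I'll check the bottle's offset in the tool frame.

```bash
python3 - <<'E'
from h import *
c=cap("wrist");M=np.linalg.inv(c["tool_from_camera"])
q=[[0,-.0125,.0414],[0,-.014,.0399],[-.014,0,.0399],[.014,0,.0399],[0,0,.0414]]
print(cv2.projectPoints(np.array(q),cv2.Rodrigues(M[:3,:3])[0],M[:3,3],c["K"],c["D"])[0][:,0].round(1))
im=c["color"].astype(int)[190:250,220:300];m=(im[...,2]>im[...,0]+40)&(im[...,2]<200)
for y in range(0,50,4):
    xs=np.nonzero(m[y])[0]
    if len(xs): print(y+190,xs.min()+220,xs.max()+220,(xs.min()+xs.max())/2+220)
E
```

```text
[[257.1 200.1]
 [257.1 198.6]
 [237.6 217.3]
 [276.6 217.3]
 [257.1 216.6]]
202 244 267 255.5
206 240 271 255.5
210 238 273 255.5
214 237 274 255.5
218 236 275 255.5
222 236 276 256.0
226 235 277 256.0
230 235 278 256.5
234 235 279 257.0
238 234 280 257.0
```

move_arm(
  series=[
    [[1.1,-3.2,0,0,0,0,-0.6],[1.1,-3.2,0,0,0,0,-0.6],[1.1,-3.2,0,0,0,0,-0.6],[1.1,-3.2,0,0,0,0,-0.6],[1.1,-3.2,0,0,0,0,-0.6],[1.1,-3.2,0,0,0,0,-0.6],[1.1,-3.2,0,0,0,0,-0.6],[1.1,-3.2,0,0,0,0,-0.6],[1.1,-3.2,0,0,0,0,-0.6]],
  ],
)

```text
time_s: 20.52
tcp_pos: [0.5669, -0.0174, 0.195]
ee_rot: [[0.898, 0.439, -0.002], [0.439, -0.898, 0.0], [-0.002, -0.001, -1.0]]
wrist_force: [1.9, -0.6, -0.5]
gripper_width: 0.308
```

```bash
python3 - <<'E'
from h import *
s=st()
c=cap("wrist");cv2.imwrite("pics/w14.png",c["color"]);zoom(c,190,70,130,120,5,"pics/w14z.png");print(proj(c,[.5585,.079,.085]))
np.savez("w14.npz",R=c["R"],t=c["t"])
E
```

```text
t 20.52 p [ 0.5669 -0.0174  0.195 ] F [ 1.9 -0.6 -0.5] M [-0.1  -0.17 -0.05] g 0.308 j [ 1.460e+01  1.770e+01 -1.010e+01 -1.000e-01 -6.230e+01 -1.685e+02]
[[0.898, 0.439, -0.002], [0.439, -0.898, 0.0], [-0.002, -0.001, -1.0]]
[[296.3874446   94.72962087]]
```

View pics/w14.png

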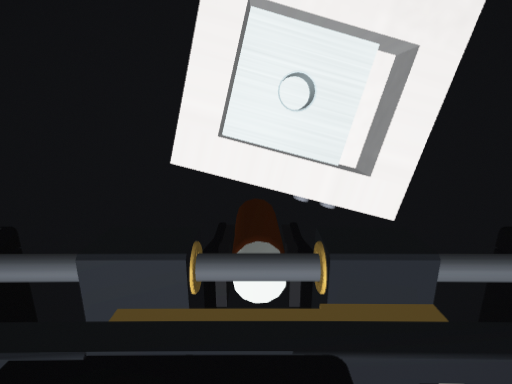

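View pics/w14z.png

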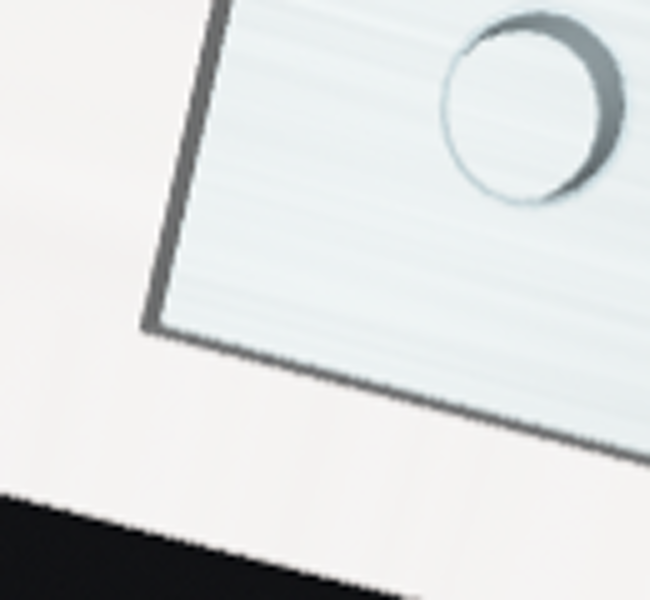

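The wrist view shows the well mouth at (296,91) and the foot below it, matching the grip prediction. Joint 6 needs some yaw first, so I'll do that and re-measure.

move_arm(
  series=[
    [[0.5,-1.5,0,0,0,-3,-0.6],[0.5,-1.5,0,0,0,-3,-0.6],[0,0,0,0,0,-3,-0.6],[0,0,0,0,0,-3,-0.6],[0,0,0,0,0,0,-0.6],[0,0,0,0,0,0,-0.6]],
  ],
)

```text
time_s: 21.32
tcp_pos: [0.5627, 0.0128, 0.1961]
ee_rot: [[0.788, 0.616, 0.0], [0.616, -0.788, 0.001], [0.001, -0.001, -1.0]]
wrist_force: [0.3, 0.5, -0.9]
gripper_width: 0.31
```

```bash
python3 - <<'E'
from h import *
s=st()
c=cap("wrist");cv2.imwrite("pics/w15.png",c["color"]);pr=proj(c,[.5585,.079,.085])[0];print(pr)
x0,y0=int(pr[0])-30,int(pr[1])-30;print(x0,y0);zoom(c,x0,y0,60,60,10,"pics/w15z.png")
E
```

```text
t 21.32 p [0.5627 0.0128 0.1961] F [ 0.3  0.5 -0.9] M [-0.07 -0.21 -0.  ] g 0.31 j [  17.8   17.2  -10.7   -0.   -62.1 -159.7]
[[0.788, 0.616, 0.0], [0.616, -0.788, 0.001], [0.001, -0.001, -1.0]]
[298.64759155 132.78986875]
268 102
```

View pics/w15z.png

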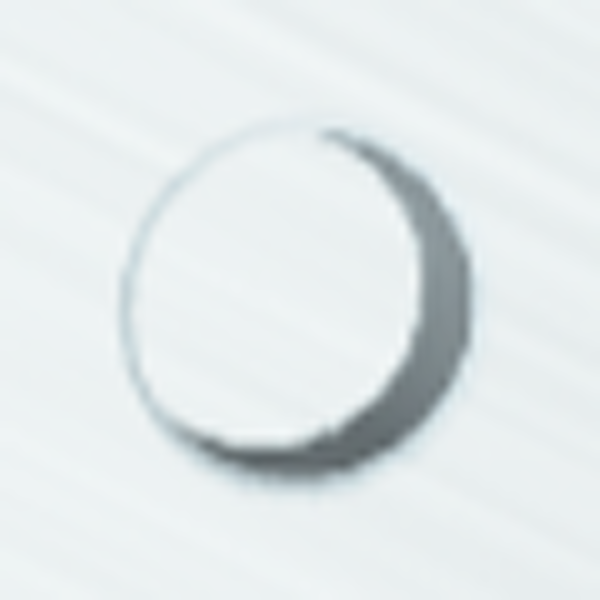

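```bash
python3 - <<'E'
from h import *
c=cap("wrist");s=c["s"]
P=onz(c,(297.15,131.45),.085);print(P,hc(P))
im=c["color"].astype(int)
for x in (250,255,260): print([int(v) for v in (im[194:210,x,2]-im[194:210,x,0])])
d=s["ee_rot"].T@(P-s["tcp_pos"]);print(d)
E
```

```text
[0.55670085 0.0790607  0.085     ] [-0.0098  0.0171  0.085 ]
[2, 2, 2, 2, 2, 11, 25, 28, 27, 28, 27, 27, 28, 27, 26, 27]
[2, 2, 3, 3, 8, 28, 27, 26, 27, 27, 28, 28, 26, 28, 27, 28]
[3, 3, 3, 3, 5, 14, 28, 28, 29, 28, 28, 26, 27, 27, 28, 28]
[ 0.03600551 -0.05590363  0.11126974]
```

move_arm(
  series=[
    [[0.9,-1.4,0,0,0,0,-0.6],[0.9,-1.4,0,0,0,0,-0.6],[0.95,-1.4,0,0,0,0,-0.6],[1.0,-1.36,0.4,0,0,0,-0.6],[0,0,1.2,0,0,0,-0.6],[0,0,1.5,0,0,0,-0.6],[0,0,1.4,0,0,0,-0.6],[0,0,0.8,0,0,0,-0.6],[0,0,0.5,0,0,0,-0.6],[0,0,0,0,0,0,-0.6],[0,0,0,0,0,0,-0.6]],
  ],
)

```text
time_s: 22.8
tcp_pos: [0.5584, 0.0798, 0.1388]
ee_rot: [[0.787, 0.616, 0.001], [0.616, -0.787, 0.001], [0.002, 0.0, -1.0]]
wrist_force: [0.0, 0.1, -0.3]
gripper_width: 0.313
```

```bash
python3 - <<'E'
from h import *
s=st();R=s["ee_rot"];print("foot",s["tcp_pos"]+R@[-.0011,0,.0414])
c=cap("wrist");zoom(c,180,120,160,130,5,"pics/w16z.png")
b=cap("side");zoom(b,180,100,150,150,4,"pics/d16.png");a=cap("scene");zoom(a,190,110,150,150,4,"pics/s16.png")
E
```

```text
t 22.8 p [0.5584 0.0798 0.1388] F [ 0.   0.1 -0.3] M [-0.02 -0.22 -0.02] g 0.313 j [  24.6   20.4  -15.    -0.   -54.4 -166.5]
[[0.787, 0.616, 0.001], [0.616, -0.787, 0.001], [0.002, 0.0, -1.0]]
foot [0.55763925 0.079194   0.09743514]
```

View pics/w16z.png

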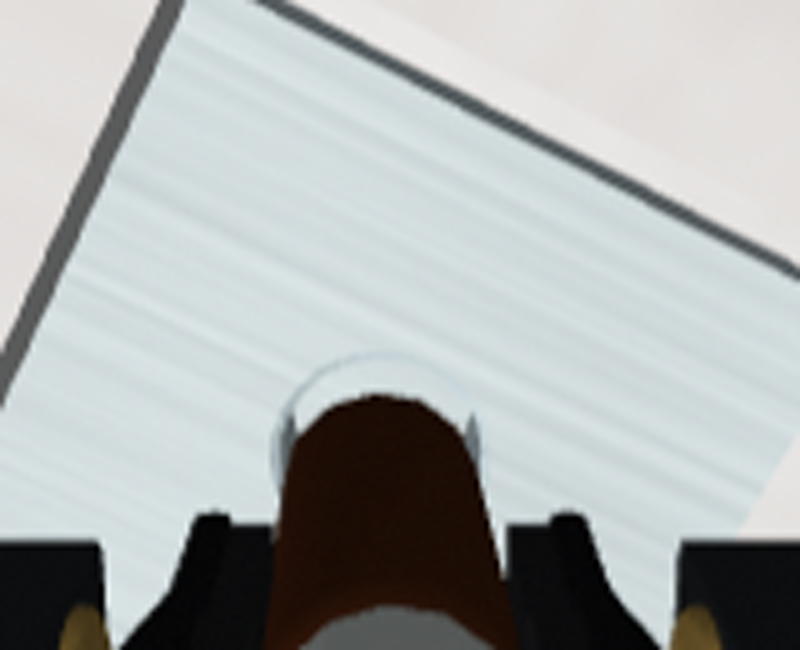

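View pics/d16.png

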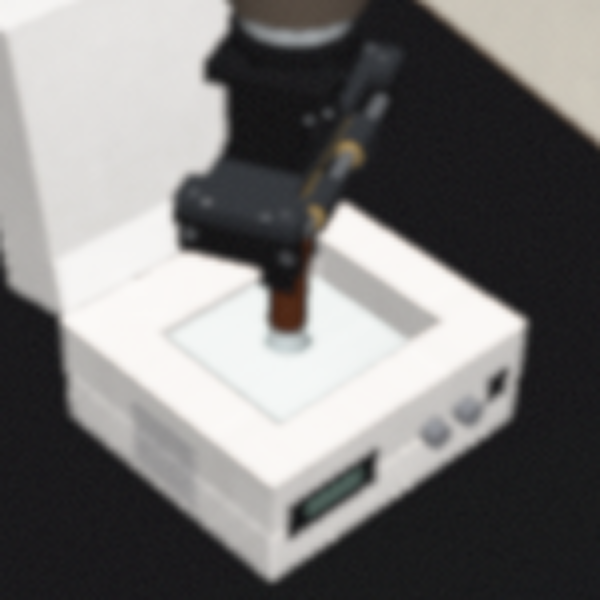

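View pics/s16.png

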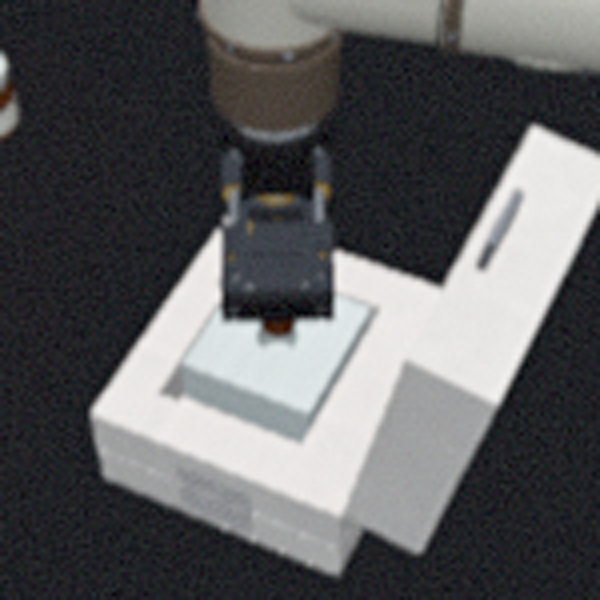

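The bottle's foot sits concentric over the well in all three views. Next I'll check the depth direction numerically.

```bash
python3 - <<'E'
from h import *
c=cap("wrist");s=c["s"];R=s["ee_rot"];f=s["tcp_pos"]+R@np.array([-.0011,0,.0414])
F=f.copy();F[2]=.085
q=[F-R[:,1]*.017,F-R[:,0]*.017,F+R[:,0]*.017,f-R[:,1]*.0125,f-R[:,1]*.014+[0,0,.0015]]
uv=proj(c,q);print(((uv-[180,120]+.5)*5-.5).round(0))
E
```

```text
[[380. 349.]
 [269. 457.]
 [491. 457.]
 [379. 402.]
 [379. 395.]]
```

move_arm(
  series=[
    [[-0.05,0.04,0.4,0,0,0,-0.6],[0,0,0.4,0,0,0,-0.6],[0,0,0.2,0,0,0,-0.6],[0,0,0.15,0,0,0,-0.6],[0,0,0.15,0,0,0,-0.6],[0,0,0,0,0,0,-0.6]],
  ],
)

```text
time_s: 23.75
tcp_pos: [0.5579, 0.0791, 0.1252]
ee_rot: [[0.788, 0.616, 0.0], [0.616, -0.788, 0.001], [0.001, -0.0, -1.0]]
wrist_force: [0.2, -0.0, -0.9]
gripper_width: 0.312
```

move_arm(
  series=[
    [[0,0,0.15,0,0,0,-0.6],[0,0,0.15,0,0,0,-0.6],[0,0,0,0,0,0,-0.6]],
  ],
)

```text
time_s: 24.12
tcp_pos: [0.5578, 0.0791, 0.1222]
ee_rot: [[0.787, 0.616, 0.0], [0.616, -0.787, 0.001], [0.001, -0.0, -1.0]]
wrist_force: [-0.5, 0.5, -0.5]
gripper_width: 0.316
```

The foot is now about 4 mm below the block's top with no contact force, so it has entered the well. I'll continue gently.

move_arm(
  series=[
    [[0,0,0.2,0,0,0,-0.6],[0,0,0.2,0,0,0,-0.6],[0,0,0.2,0,0,0,-0.6],[0,0,0.2,0,0,0,-0.6],[0,0,0,0,0,0,-0.6]],
  ],
)

```text
time_s: 24.75
tcp_pos: [0.5578, 0.0791, 0.1141]
ee_rot: [[0.787, 0.616, -0.0], [0.616, -0.787, 0.001], [0.0, -0.001, -1.0]]
wrist_force: [0.4, 0.1, -0.5]
gripper_width: 0.31
```

```bash
python3 - <<'E'
from h import *
s=st()
b=cap("side");zoom(b,180,100,150,150,4,"pics/d17.png")
E
```

```text
t 24.75 p [0.5578 0.0791 0.1141] F [ 0.4  0.1 -0.5] M [-0.01 -0.1  -0.08] g 0.31 j [  24.5   22.   -16.8   -0.   -51.3 -166.5]
[[0.787, 0.616, -0.0], [0.616, -0.787, 0.001], [0.0, -0.001, -1.0]]
```

View pics/d17.png

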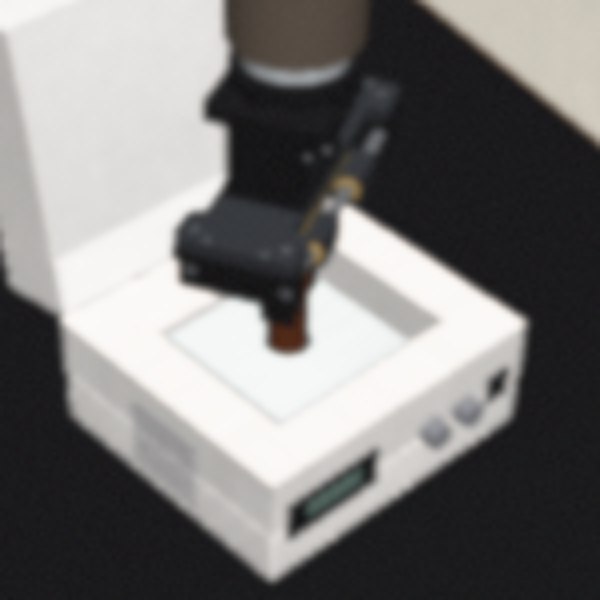

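move_arm(
  series=[
    [[0,0,0.2,0,0,0,-0.6],[0,0,0.2,0,0,0,-0.6],[0,0,0.2,0,0,0,-0.6],[0,0,0.2,0,0,0,-0.6],[0,0,0,0,0,0,-0.6]],
  ],
)

```text
time_s: 25.42
tcp_pos: [0.5578, 0.0791, 0.1061]
ee_rot: [[0.787, 0.616, -0.0], [0.616, -0.787, 0.001], [0.0, -0.0, -1.0]]
wrist_force: [0.1, -0.1, -0.9]
gripper_width: 0.309
```

move_arm(
  series=[
    [[0,0,0.2,0,0,0,-0.6],[0,0,0.2,0,0,0,-0.6],[0,0,0.2,0,0,0,-0.6],[0,0,0.1,0,0,0,-0.6],[0,0,0,0,0,0,-0.6]],
  ],
)

```text
time_s: 26.05
tcp_pos: [0.5579, 0.0792, 0.0992]
ee_rot: [[0.787, 0.616, 0.0], [0.616, -0.787, 0.001], [0.001, -0.0, -1.0]]
wrist_force: [0.8, 0.2, -0.7]
gripper_width: 0.314
```

move_arm(
  series=[
    [[0,0,0.1,0,0,0,-0.6],[0,0,0,0,0,0,-0.6]],
  ],
)

```text
time_s: 26.3
tcp_pos: [0.5579, 0.0792, 0.0983]
ee_rot: [[0.787, 0.616, 0.0], [0.616, -0.787, 0.001], [0.001, -0.0, -1.0]]
wrist_force: [0.3, -0.1, -1.5]
gripper_width: 0.312
```

move_arm(
  series=[
    [[0,0,0.1,0,0,0,-0.6],[0,0,0,0,0,0,-0.6]],
  ],
)

```text
time_s: 26.55
tcp_pos: [0.5579, 0.0792, 0.0973]
ee_rot: [[0.787, 0.616, 0.0], [0.616, -0.787, 0.001], [0.001, -0.0, -1.0]]
wrist_force: [0.2, 0.4, -1.1]
gripper_width: 0.315
```

move_arm(
  series=[
    [[0,0,0.08,0,0,0,-0.6],[0,0,0,0,0,0,-0.6]],
  ],
)

```text
time_s: 26.8
tcp_pos: [0.5579, 0.0792, 0.0965]
ee_rot: [[0.788, 0.616, 0.0], [0.616, -0.788, 0.001], [0.001, -0.0, -1.0]]
wrist_force: [-0.7, 0.4, -0.6]
gripper_width: 0.312
```

move_arm(
  series=[
    [[0,0,0.05,0,0,0,-0.6],[0,0,0,0,0,0,-0.6]],
  ],
)

```text
time_s: 27.05
tcp_pos: [0.558, 0.0791, 0.0964]
ee_rot: [[0.787, 0.616, 0.001], [0.616, -0.787, 0.001], [0.001, -0.0, -1.0]]
wrist_force: [-0.6, -0.2, 1.9]
gripper_width: 0.312
```

move_arm(
  series=[
    [[0,0,0.05,0,0,0,-0.6],[0,0,0,0,0,0,-0.6]],
  ],
)

```text
time_s: 27.3
tcp_pos: [0.5581, 0.0791, 0.0963]
ee_rot: [[0.787, 0.617, 0.001], [0.617, -0.787, 0.001], [0.001, 0.0, -1.0]]
wrist_force: [-1.9, -0.6, 5.7]
gripper_width: 0.313
```

The foot touched down at a TCP height of 0.0964 m, exactly where fully home was predicted. I'll ease off, release and check.

move_arm(
  series=[
    [[0,0,-0.07,0,0,0,-0.6],[0,0,0,0,0,0,-0.3],[0,0,0,0,0,0,-0.1],[0,0,0,0,0,0,0.1],[0,0,0,0,0,0,0.3],[0,0,0,0,0,0,0.4],[0,0,0,0,0,0,0.4],[0,0,-0.5,0,0,0,0.4],[0,0,-1.0,0,0,0,0.4],[0,0,-1.0,0,0,0,0.4],[0,0,0,0,0,0,0.4]],
  ],
)

```text
time_s: 28.68
tcp_pos: [0.5587, 0.0795, 0.1227]
ee_rot: [[0.787, 0.616, 0.003], [0.616, -0.787, 0.002], [0.004, 0.0, -1.0]]
wrist_force: [-1.0, 0.3, 0.4]
gripper_width: 0.705
```

```bash
python3 - <<'E'
from h import *
s=st();cv2.imwrite("pics/w18.png",cap("wrist")["color"])
b=cap("side");zoom(b,180,100,150,150,4,"pics/d18.png")
E
```

```text
t 28.68 p [0.5587 0.0795 0.1227] F [-1.   0.3  0.4] M [-0.03 -0.15 -0.01] g 0.705 j [  24.5   21.4  -16.2   -0.   -52.2 -166.5]
[[0.787, 0.616, 0.003], [0.616, -0.787, 0.002], [0.004, 0.0, -1.0]]
```

View pics/w18.png

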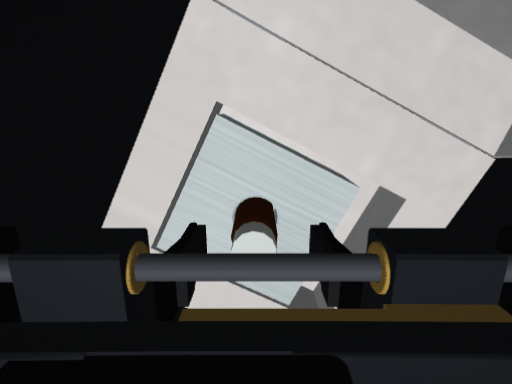

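View pics/d18.png

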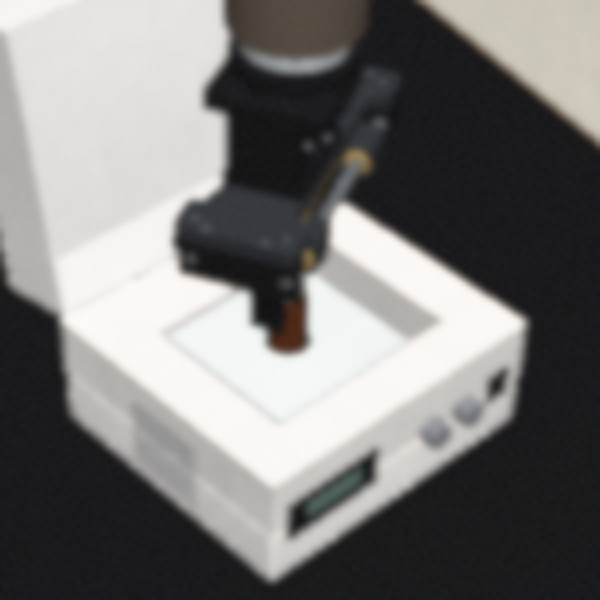

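The bottle stands free in the well between the open fingers. I'll lift clear and check.

move_arm(
  series=[
    [[0,0,-1.5,0,0,0,0.4],[0,0,-2.5,0,0,0,0.4],[0,0,-3.0,0,0,0,0.4],[0,0,-3.0,0,0,0,0.4],[0,0,-3.0,0,0,0,0.4],[0,3.0,-1.0,0,0,0,0.4],[0,4.0,0,0,0,0,0.4],[0,4.0,0,0,0,0,0.4],[0,3.0,0,0,0,0,0.4],[0,0,0,0,0,0,0.4],[0,0,0,0,0,0,0.4]],
  ],
)

```text
time_s: 30.15
tcp_pos: [0.6439, -0.0311, 0.2615]
ee_rot: [[0.788, 0.616, 0.0], [0.616, -0.788, 0.001], [0.001, -0.001, -1.0]]
wrist_force: [-0.2, -0.0, 0.0]
gripper_width: 0.698
```

```bash
python3 - <<'E'
from h import *
s=st();c=cap("wrist");cv2.imwrite("pics/w19.png",c["color"])
b=cap("side");zoom(b,180,60,160,150,4,"pics/d19.png");a=cap("scene");cv2.imwrite("pics/s19.png",a["color"])
q=[[.5575,.0792,.14],[.5575,.0792,.085]]
print(proj(b,q),proj(c,q))
E
```

```text
t 30.15 p [ 0.6439 -0.0311  0.2615] F [-0.2 -0.   0. ] M [-0.06 -0.11  0.05] g 0.698 j [  11.6   22.7    7.1   -0.   -74.4 -153.5]
[[0.788, 0.616, 0.0], [0.616, -0.788, 0.001], [0.001, -0.001, -1.0]]
[[250.90006843 167.75574247]
 [250.50707489 184.52577942]] [[256.75329445  30.47765152]
 [256.82011397  44.52264253]]
```

View pics/w19.png

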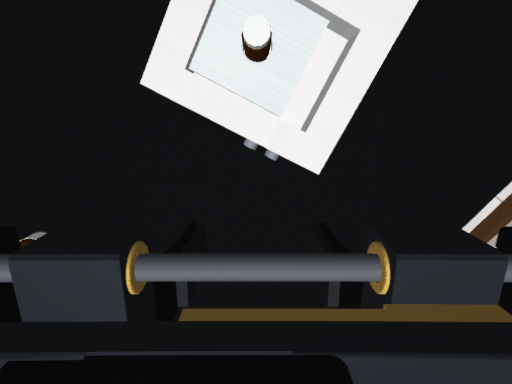

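View pics/d19.png

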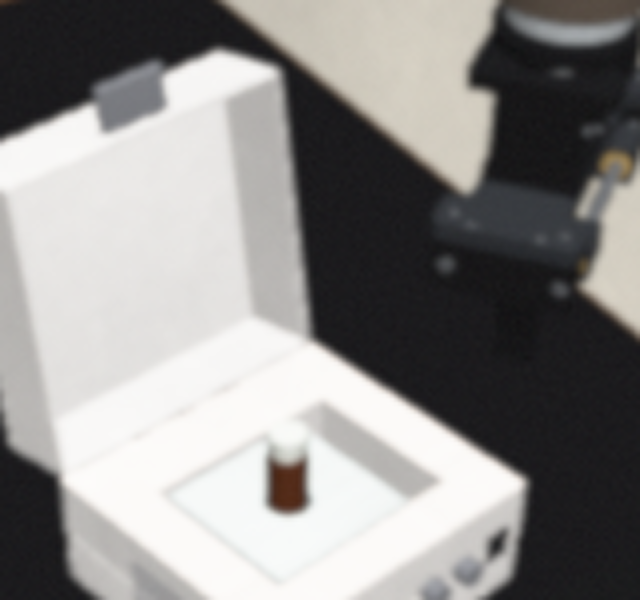

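View pics/s19.png

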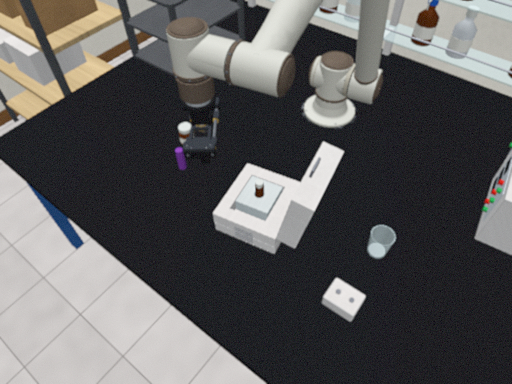

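The side view puts the cap top at about (287,435) in the crop. Fully home predicts (283,431), so the bottle is seated and upright. The hood is open, and the jar, beaker, timer and purple look-alike look unmoved. I'll hand the job in.

```bash
python3 -c "
from station import r
print(r.finish_job(), r.sense()['time_s'])"
```

```text
the job is handed in; nothing more can be done
the job is handed in; nothing more can be done
```

The hood is open and staying open by itself, and the amber bottle is standing upright and fully home in the well. I handed the job in at about 30 s of the 72 s allowed.

- **Hood:** I pushed the tab up slowly from below, with wrist force under about 4 N at each check. Past its balance point the hood left the finger and went on to its stop. Later views show it unmoved from there.
- **Bottle:** I gripped the amber one (the jaws stopped at about 27 mm on its 28 mm width), found the well in the wrist and fixed cameras, and lowered the bottle in small steps. It entered with no side contact.
- **Seating:** It touched bottom at a TCP height of 0.0964 m, exactly where fully home was predicted. The largest force I read while seating it was about 5.7 N, for a fraction of a second; I then eased off and released.
- **Last checks:** The cap top was within about 1 pixel of its fully-home position in the side view, and the robot was touching nothing. The jar, beaker, timer and purple look-alike looked unmoved, judged by eye from the pictures.
- **Disagreements:** The camera estimates of the well differed by about 2–3 mm, which the bevels and the final wrist-camera correction absorbed. Joint 6 came near its limit, so I yawed the hand during the lift and before placing the bottle; it stayed in range at every reading.

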